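# Pack the marker pens into the latching case and seal it with the clamp

### The job

Pack the marker pens: pinch the two opposed spring buttons on the grey case's lid to free its catches, lift the lid off and set it down flat on the worktop, then put every marker pen that lies on the worktop into the case. Put the lid back the same way round with both catches sprung home, and finally clip the spring clamp level onto the upright tab at the end of the case, jaws astride it, so that it grips the lid's half and the case's half of the tab together. Leave the power adapter and everything else where it is.

Things in the scene. Friction and masses are not known exactly. Their poses are not given: they have to be found in the camera images.
- case: open grey case, fixed; origin at the centre of its underside; outside 140 (x) by 166 (y), rim at z = 65; inside 130 by 156, floor at z = 5. Midway along each long wall (inside x = -65, +65) a keeper lip 56 long juts 6 mm inward at z = 59 to 65. The worktop to its left (+y) is clear for the lid
- case_tab (a point): the tab's grip point: at rim height (65 mm up), 99 mm from the case's centre along its -y; axes as the case. The upright tab is a plate 10 thick (x) standing out of the case's -y end from y = -82 to -114; its lower half (z = 41 to 65) is on the case, its upper half (z = 66 to 84) on the lid, in line when the lid is on
- lid_grip (a point): pinch point of the lid (grey plate 140 by 166 by 6, 0.24 kg, resting on the rim): midway between its two upright black button plates, 28 mm above the plate's underside, 22 above its top face; axes as the case when on. Buttons 40 wide (y), up to 13 mm above and 21 below this point, facing out along -x and +x, 64 mm over their outer faces, 48 when fully pinched
- lid_tab (a point): point of the lid at its plate's underside, 99 mm from its centre along its -y; meets case_tab when seated. Ribs and catches reach 12 mm below the plate, so lid_grip is 40 mm up when the lid stands on the worktop. End ribs have 2.5 mm play in the case (y). The catches hold 4 mm under the keeper lips; with both buttons held in, the lid lifts off, and is lowered back on, level
- button_near (a joint): travel of the button on the lid's -x side, m: 0 = sprung out (caught), 0.008 = fully in; 3 N at first, 7 N fully in
- button_far (a joint): the same for the button on the lid's +x side
- clamp_grip (a point): grip of a spring clamp like a big clothes peg lying flat, 89 long, 24 high, 0.07 kg: midway between its two tails, 12 mm above its underside, 32 mm behind the pivot; x points to the jaws, z up. At rest the tails spread backward, 54 mm over their outer faces here, 59 at their ends; squeezed to 30 mm (10 N) they are parallel and the jaws stand 29 mm apart
- clamp_mouth (a point): the middle of the clamp's jaw pads, 71 mm ahead of clamp_grip along its x; axes as clamp_grip. The pads are 18 long and 24 high; they press with about 5 N. Clipped on, it lies level at case_tab, with its x along the case's +y
- jaw_left (a joint): swing of the clamp's left half, rad (the right half goes with it): 0 = shut, about 0.09 = gripping the 10 mm tab, 0.34 = tails fully squeezed, jaws open
- marker_red_mid (a point): lying marker pen, a straight barrel 131 long, 18 wide, 18 high with a cap on one end; the point is its centre, 9 mm above its underside, y along the barrel; 18 g; may be absent (None)
- marker_black_mid (a point): lying marker pen, a straight barrel 131 long, 18 wide, 18 high with a cap on one end; the point is its centre, 9 mm above its underside, y along the barrel; 18 g; may be absent (None)
- marker_blue_mid (a point): lying marker pen, a straight barrel 131 long, 18 wide, 18 high with a cap on one end; the point is its centre, 9 mm above its underside, y along the barrel; 18 g; may be absent (None)
- s_marker_1_mid (a point): lying marker pen, a straight barrel 131 long, 18 wide, 18 high with a cap on one end; the point is its centre, 9 mm above its underside, y along the barrel; 18 g; may be absent (None)
- adapter_mid (a point): black power adapter, a bystander, 46 by 124 by 30; the point is its centre, 15 mm up, y along its length
Mind the look-alikes: they are no part of the job. Leave any green look-alike of the part that bears s_marker_1_mid alone.

How it is judged (in metres and radians):
On the way, in this order (a step that is already met when the one before it is completed fails the run):
1. the lid is off and stands flat on the worktop beside the case (horizontal distance between lid_grip and case above 0.14 m and height (world z) of lid_grip below 0.055 m and angle between lid_grip's own z axis and vertical below 0.15 rad), for 0.2 s.
2. every marker pen is in the open case (x of marker_red_mid in the frame of case between -0.065 and 0.065 m and y of marker_red_mid in the frame of case between -0.078 and 0.078 m and z of marker_red_mid in the frame of case between 0.008 and 0.055 m and x of marker_black_mid in the frame of case between -0.065 and 0.065 m and y of marker_black_mid in the frame of case between -0.078 and 0.078 m and z of marker_black_mid in the frame of case between 0.008 and 0.055 m and x of marker_blue_mid in the frame of case between -0.065 and 0.065 m and y of marker_blue_mid in the frame of case between -0.078 and 0.078 m and z of marker_blue_mid in the frame of case between 0.008 and 0.055 m and x of s_marker_1_mid in the frame of case between -0.065 and 0.065 m and y of s_marker_1_mid in the frame of case between -0.078 and 0.078 m and z of s_marker_1_mid in the frame of case between 0.008 and 0.055 m and horizontal distance between lid_grip and case above 0.1 m), for 0.2 s.
3. the lid is back on with both catches sprung out (x of lid_tab in the frame of case_tab between -0.005 and 0.005 m and y of lid_tab in the frame of case_tab between -0.006 and 0.006 m and z of lid_tab in the frame of case_tab between -0.003 and 0.003 m and angle between the z axis of lid_grip and the z axis of case, either way round below 0.06 rad and angle between the x axis of lid_grip and the x axis of case, either way round below 0.06 rad and value of joint each of button_near, button_far below 0.003 m), for 0.2 s.
4. the clamp grips the tab (x of clamp_mouth in the frame of case_tab between -0.008 and 0.008 m and y of clamp_mouth in the frame of case_tab between -0.014 and 0.014 m and z of clamp_mouth in the frame of case_tab between -0.009 and 0.009 m and value of joint jaw_left between 0.04 and 0.17 rad and angle between clamp_mouth's own z axis and vertical below 0.25 rad), for 0.2 s.
At the end, for the whole second after the job is handed in: All pens in the case; lid_tab within 5, 6, 3 mm (x, y, z) of case_tab, lid true within 0.06 rad, buttons under 3 mm in; clamp_mouth within 8 mm across, 14 mm along, 9 mm in height of case_tab, level within 0.25 rad, jaw_left 0.04 to 0.17; lid and clamp still (all of step 3 and all of step 4 and x of marker_red_mid in the frame of case between -0.065 and 0.065 m and y of marker_red_mid in the frame of case between -0.078 and 0.078 m and z of marker_red_mid in the frame of case between 0.008 and 0.055 m and x of marker_black_mid in the frame of case between -0.065 and 0.065 m and y of marker_black_mid in the frame of case between -0.078 and 0.078 m and z of marker_black_mid in the frame of case between 0.008 and 0.055 m and x of marker_blue_mid in the frame of case between -0.065 and 0.065 m and y of marker_blue_mid in the frame of case between -0.078 and 0.078 m and z of marker_blue_mid in the frame of case between 0.008 and 0.055 m and x of s_marker_1_mid in the frame of case between -0.065 and 0.065 m and y of s_marker_1_mid in the frame of case between -0.078 and 0.078 m and z of s_marker_1_mid in the frame of case between 0.008 and 0.055 m and linear speed of each of clamp, lid below 0.02 m/s); the robot touches nothing.
It fails at once if the power adapter is pushed more than 40 mm from its place (distance of adapter_mid from where it was at the start of the episode above 0.04 m).
Of marker_red, marker_black, marker_blue, s_marker_1 only 2 to 4 are there at a start; the rules pass over those that are not, and their reading is None.
At some moment in a run one of marker_red, marker_black, marker_blue, s_marker_1, clamp may be knocked a few centimetres aside while the robot is not near it.
It also fails if it takes over 210 s, if anything falls off the work surface, if the arm or the gripper's body presses on something with over 40 N, if the wrist force passes 120 N, or if a joint passes its speed limit or range.

### The arm

A 7-joint arm with a two-finger parallel gripper is mounted at the origin on a cart in front of the work surface, level with it; the furniture and walls round the work are solid. World frame = base frame: x ahead of the robot, y to its left, z up, the work surface at z = 0. Lengths are in m, angles in degrees, forces in N, time in s.
With the tool pointing down it reaches from about 0.4 to 0.925 m from the base axis. Payload 5.6 kg.
Tool frame: the origin (TCP) lies midway between the tips of the shut fingers; the grasp point (between the pads) lies 19 mm behind it; z points along the fingers, x is the direction in which the jaws open and shut, and the axes are right-handed (so a half turn about z gives the same grasp; the last joint's range is limited). The gripper opens to 85 mm and grips with 20 to 120 N. Pads are 22 mm wide; open, the fingers measure 114 mm over their backs; the gripper's body (76 mm by 85 mm) begins 54 mm behind the grasp point. The pads swing forward as they close: fully open they stand 13 mm farther back than shut.
Start: joints at [74.828, 26.786, -0.665, 91.828, 0.344, 61.387, -3.226], TCP at [0.143, -0.634, 0.231] pointing down, gripper open.
Joint ranges: [-144.91, 144.91], [-17.63, 115.5], [-89.93, 88.59], [15.96, 139.68], [-74.01, 254.01], [8.47, 105.57], [-167.45, 167.45]. Speed limits (degrees/s): [147.25, 147.25, 180, 180, 180, 180, 180].

### API

Orientations are given as a 3x3 rotation matrix whose columns are the frame's x, y, z axes.
In Python, from plant import sensors, imaging, workorder gives the robot as it stands. The module is installed in compiled form; this text tells all that it offers.
- The arm moves only by the tool move_arm, never from a script. Its argument "targets" is a list of rows, each a list of 3 entries, a list of its own where there are three numbers: the gripper's target within -1 to 1 (fully open at 1, half-way at 0, shut at -1), then the shift along the tool's x, y, z in m, then the turn, a rotation vector about the tool's x, y, z in degrees. In form: [[jaw, [dx, dy, dz], [ax, ay, az]], ...]. A call has 1 to 5 rows; each row shifts and turns the commanded pose from where the row before left it, along the tool's axes as they then stand; what a row does not reach is not made up. A row lasts 1/8 s, in which the tool goes at most 62.5 mm and 10.7 degrees, less where a joint would pass 70% of its speed; a pose out of reach is approached as far as the arm can. A call with a gripper value outside its range is refused whole. The fingers move at their own pace and stop on an object; "force" is the grip in N (left out, the last holds). Time passes only in rows, so rows that do not move let the fingers close. It gives the time, the measured TCP pose, the force and the opening at its end, in the units of the state.
- sensors.state(): the state, without advancing time (a new reading comes with each control period).
- imaging.grab_frame(name): name is "side" or "top" or "wrist"; returns a dict with "pixels" (384x512x3 uint8, red, green, blue), "mtx" (3x3 intrinsics, pixels), "rvec" (rotation vector, rad) and "tvec" (3), from world to camera coordinates, as OpenCV has them. Camera axes: x right, y down, z forward; pixel columns grow to the right and rows downward; lengths in m; the calibration is good to about 2 mm. A picture is of the moment at which its call begins. There is no depth.
- workorder.finish_job(): hands the job in, once; it reports no verdict.
The state is a dict: "time": time; "qpos": joint angles; "joint_velocities": joint speeds; "tau": joint torques, N m; "tool_pos": TCP position; "tool_rot": TCP orientation; "ft_force": force on the tool from outside, world axes, zero at the start; "moment": the same for the moment, N m; "width": finger opening in m.
Only numpy, scipy, OpenCV 4.12 (cv2) and the standard library are available. Lean on these libraries where they do the work, as an engineer would, in place of code of your own. Each camera call takes 0.05 s, during which the arm holds its last target.

## Working session

There is one attempt and no reset: what is moved stays moved. The work goes in short steps, Python scripts to look and compute and a tool call to move; the robot and the scene stay as the last step left them, time stands still between calls to the robot, and variables do not carry over. Pictures are saved under pics/ and viewed, and the job is handed in when it is done.

Besides the shell and the picture viewer there is one more tool, called after ">>>" by a JSON object that holds its "op" and its "data". move_arm: Moves the arm, as the interface text tells. Its arguments: {"type":"object","properties":{"targets":{"type":"array"},"force":{"type":"number"}},"required":["targets"]}

```bash
mkdir -p pics
cat > h.py <<'E'
import numpy as np, cv2
from plant import sensors, imaging, workorder
def grab(n,save=None):
    f=imaging.grab_frame(n)
    f['R']=cv2.Rodrigues(np.array(f['rvec'],float))[0]; f['t']=np.array(f['tvec'],float).reshape(3); f['K']=np.array(f['mtx'],float)
    if save: cv2.imwrite('pics/'+save,cv2.cvtColor(f['pixels'],cv2.COLOR_RGB2BGR))
    return f
def onplane(f,uv,z):
    uv=np.atleast_2d(np.array(uv,float)); d=np.c_[uv,np.ones(len(uv))]@np.linalg.inv(f['K']).T@f['R']
    c=-f['R'].T@f['t']; s=(z-c[2])/d[:,2]; return c+s[:,None]*d
def proj(f,P):
    P=np.atleast_2d(P)@f['R'].T+f['t']; p=P@f['K'].T; return p[:,:2]/p[:,2:]
def st():
    s=sensors.state(); return s
def show():
    s=st(); np.set_printoptions(precision=4,suppress=True)
    print('t',s['time'],'pos',np.array(s['tool_pos']),'w',s['width'],'F',np.array(s['ft_force'])); print(np.array(s['tool_rot'])); print('q',np.array(s['qpos']))
E
python3 - <<'E'
from h import *
show()
for n in('side','top','wrist'):
    f=grab(n,n+'0.png'); print(n,f['K'][0],-f['R'].T@f['t'],f['R'][2])
E
```

```text
t 0.0 pos [ 0.1428 -0.6336  0.2303] w 0.08531229022777997 F [-0.749  -0.1496  0.6178]
[[ 0.2199 -0.9755 -0.0005]
 [-0.9755 -0.2199  0.0017]
 [-0.0018  0.0001 -1.    ]]
q [74.8284 26.8367 -0.6648 91.8804  0.3429 61.3869 -3.2252]
side [349.9398   0.     256.8445] [0.1592 0.3783 0.6659] [ 0.3991 -0.6137 -0.6812]
top [455.4086   0.     254.0309] [ 0.3781 -0.1596  1.0903] [ 0.1421  0.0043 -0.9898]
wrist [314.3532   0.     253.3318] [ 0.2163 -0.6171  0.3735] [-0.2857 -0.0619 -0.9563]
```

View pics/top0.png

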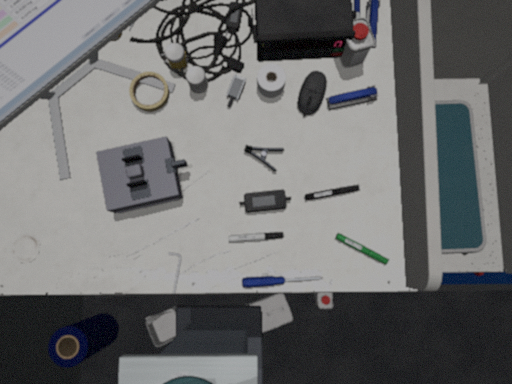

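View pics/side0.png

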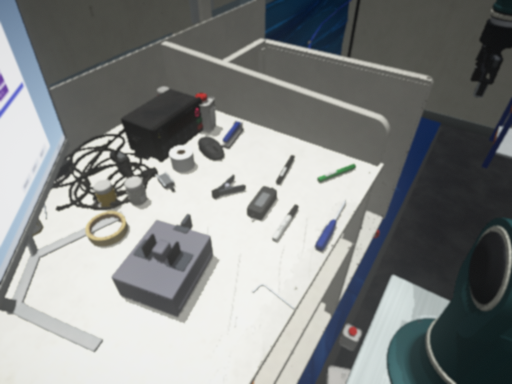

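View pics/wrist0.png

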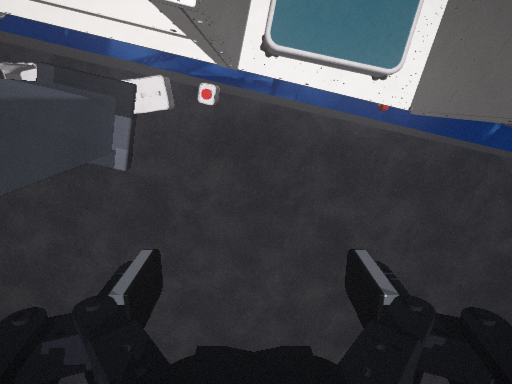

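Run:
```python
import cv2,numpy as np
t=cv2.imread('pics/top0.png');s=cv2.imread('pics/side0.png')
a=cv2.resize(t[130:300,220:400],None,fx=4,fy=4,interpolation=cv2.INTER_CUBIC)[:600,:720]
cv2.imwrite('pics/c1.png',a)
b=cv2.resize(t[50:130,220:400],None,fx=4,fy=4,interpolation=cv2.INTER_CUBIC)
cv2.imwrite('pics/c2.png',b)
cv2.imwrite('pics/c3.png',cv2.resize(s[90:260,180:380],None,fx=3.5,fy=3.5,interpolation=cv2.INTER_CUBIC))
cv2.imwrite('pics/c4.png',cv2.resize(t[120:230,80:220],None,fx=5,fy=5,interpolation=cv2.INTER_CUBIC))
```

```text
(no output)
```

View pics/c1.png

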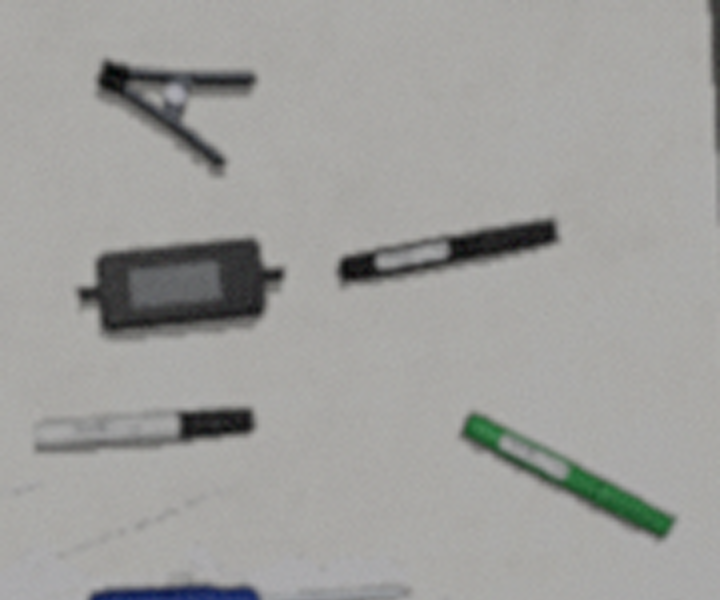

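View pics/c2.png

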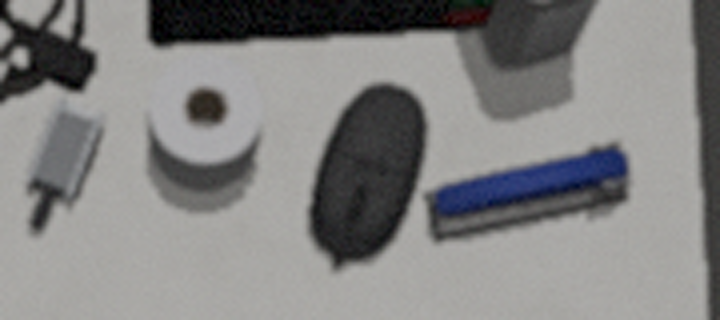

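View pics/c3.png

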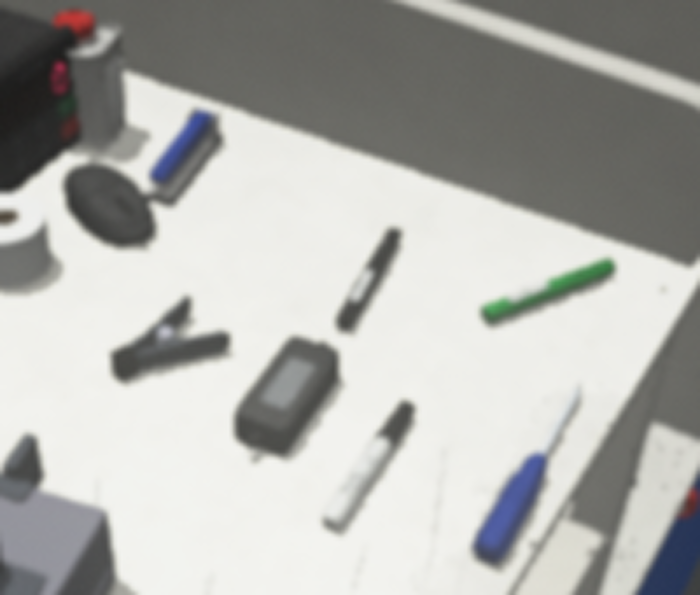

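View pics/c4.png

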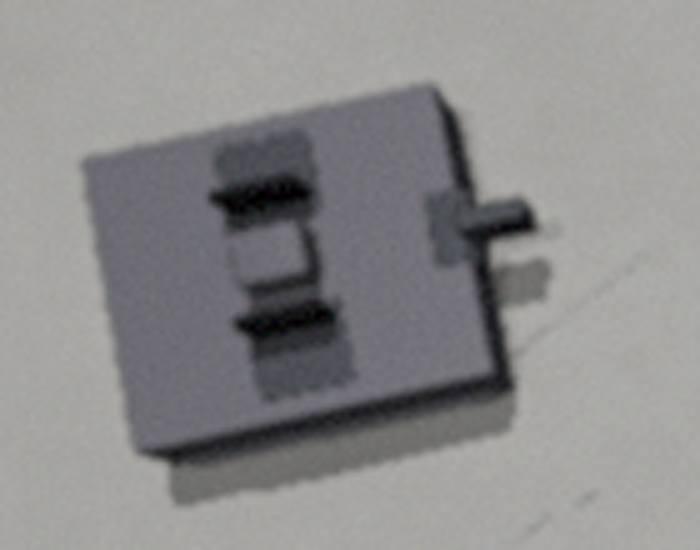

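Run:
```python
from h import *
np.set_printoptions(precision=4,suppress=True)
f=grab('top'); im=f['pixels']; cv2.imwrite('pics/c5.png',cv2.resize(im[0:60,330:400,::-1],None,fx=6,fy=6,interpolation=cv2.INTER_CUBIC))
g=cv2.cvtColor(im,cv2.COLOR_RGB2HSV)
# lid mask: 
px=im[185,115].astype(int); print('lidpx',px, im[220,210], im[173,135])
# four corners from crop c4 (x/5+80,y/5+120)
c=np.array([[85,158],[435,85],[497,378],[140,452]])/5.+[80,120]
P=onplane(f,c,0.071); print(P); print(np.linalg.norm(P-np.roll(P,-1,0),axis=1)); print('ctr',P.mean(0))
u=P[1]-P[0]+P[2]-P[3]; print('yaw of -y axis',np.degrees(np.arctan2(u[1],u[0])))
d=P[0]-P[3]+P[1]-P[2]; print('x axis dir',np.degrees(np.arctan2(d[1],d[0])))
# pens ends (c1 crop /4+220,130)
pens={'black':[[340,270],[556,230]],'white':[[36,436],[254,420]],'green':[[466,424],[672,526]]}
for k,v in pens.items():
    e=onplane(f,np.array(v)/4.+[220,130],0.009); print(k,e,np.linalg.norm(e[1]-e[0]),e.mean(0))
v=np.array([[112,74],[255,80],[222,162],[172,95],[178,282]])/4.+[220,130]
print(onplane(f,v,0.024))
print('blue things',onplane(f,[[352,97],[375,15],[283,281]],0.01))
```

```text
lidpx [111 109 116] [170 169 166] [113 110 118]
[[0.6177 0.2041 0.071 ]
 [0.6501 0.0439 0.071 ]
 [0.5137 0.0136 0.071 ]
 [0.482  0.1741 0.071 ]]
[0.1634 0.1397 0.1636 0.139 ]
ctr [0.5659 0.1089 0.071 ]
yaw of -y axis -78.70869608819793
x axis dir 12.46192433137475
black [[ 0.5137 -0.2765  0.009 ]
 [ 0.5363 -0.4066  0.009 ]] 0.13196775065356642 [ 0.525  -0.3415  0.009 ]
white [[ 0.417  -0.0944  0.009 ]
 [ 0.425  -0.2233  0.009 ]] 0.12916851291587178 [ 0.421  -0.1589  0.009 ]
green [[ 0.4212 -0.3484  0.009 ]
 [ 0.3604 -0.4667  0.009 ]] 0.13300008016418988 [ 0.3908 -0.4075  0.009 ]
[[ 0.6318 -0.1416  0.024 ]
 [ 0.627  -0.2272  0.024 ]
 [ 0.5774 -0.2065  0.024 ]
 [ 0.6185 -0.1774  0.024 ]
 [ 0.5058 -0.1793  0.024 ]]
blue things [[ 0.7619 -0.399   0.01  ]
 [ 0.9771 -0.4662  0.01  ]
 [ 0.3183 -0.2199  0.01  ]]
```

View pics/c5.png

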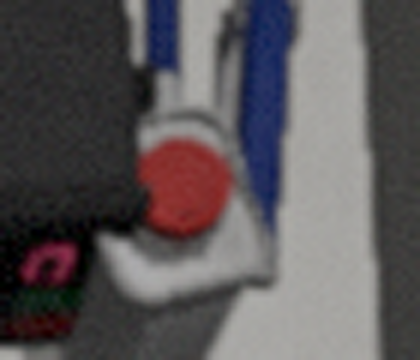

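>>> {"op": "move_arm", "data": {"targets": [[1, [-0.007, -0.06, 0], [0, 0, -5.5]], [1, [-0.007, -0.06, 0], [0, 0, -5.5]], [1, [-0.007, -0.06, 0], [0, 0, -5.5]], [1, [-0.007, -0.06, 0], [0, 0, -5.5]], [1, [-0.007, -0.06, 0], [0, 0, -5.5]]], "force": 25}}

```text
time: 0.82
tool_pos: [0.4027, -0.4816, 0.2311]
tool_rot: [[0.648, -0.762, 0.0], [-0.762, -0.648, -0.0], [0.0, -0.0, -1.0]]
ft_force: [0.8, -1.2, -0.2]
width: 0.0855
```

>>> {"op": "move_arm", "data": {"targets": [[1, [-0.007, -0.06, 0], [0, 0, -5.5]], [1, [-0.007, -0.06, 0], [0, 0, -5.5]], [1, [-0.007, -0.06, 0], [0, 0, -5.5]], [1, [-0.007, -0.06, 0], [0, 0, -5.5]], [1, [-0.007, -0.06, 0], [0, 0, -5.5]]]}}

```text
time: 1.45
tool_pos: [0.5611, -0.2277, 0.2311]
tool_rot: [[0.926, -0.377, 0.0], [-0.377, -0.926, -0.0], [0.0, -0.0, -1.0]]
ft_force: [0.1, 0.1, 0.2]
width: 0.0857
```

>>> {"op": "move_arm", "data": {"targets": [[1, [-0.007, -0.06, 0], [0, 0, -5.5]], [1, [-0.007, -0.06, 0], [0, 0, -5.5]], [1, [-0.007, -0.06, 0], [0, 0, -5.5]], [1, [-0.007, -0.06, 0], [0, 0, -5.5]], [1, [-0.007, -0.06, 0], [0, 0, -5.5]]]}}

```text
time: 2.08
tool_pos: [0.5845, 0.0706, 0.2311]
tool_rot: [[0.996, 0.094, 0.0], [0.094, -0.996, 0.0], [0.0, -0.0, -1.0]]
ft_force: [1.2, 0.8, -0.0]
width: 0.0855
```

```bash
cat >> h.py <<'E'
from scipy.spatial.transform import Rotation as Ro
def goal(yaw): # tool down, tool x at yaw (deg)
    c,s=np.cos(np.radians(yaw)),np.sin(np.radians(yaw)); return np.array([[c,s,0],[s,-c,0],[0,0,-1.]])
def to(pos,yaw,n=1):
    s=st(); R=np.array(s['tool_rot']);p=np.array(s['tool_pos']); G=goal(yaw); 
    rv=Ro.from_matrix(R.T@G).as_rotvec(degrees=True); d=R.T@(np.array(pos)-p)
    print('total shift(tool)',d.round(4),'turn',rv.round(2))
    if n>1:
        for k in range(n):
            Rk=R@Ro.from_rotvec(rv*k/n,degrees=True).as_matrix(); print('row',(Rk.T@((np.array(pos)-p)/n)).round(4),(rv/n).round(2))
E
python3 - <<'E'
from h import *
show(); to([0.566,0.109,0.2],11.9)
grab('wrist','w1.png')
E
```

```text
t 2.075 pos [0.5845 0.0706 0.2311] w 0.08549084805946282 F [ 1.1844  0.7735 -0.0148]
[[ 0.9956  0.0935  0.0001]
 [ 0.0935 -0.9956  0.    ]
 [ 0.0001 -0.     -1.    ]]
q [ 14.7319  24.8346 -32.3496  99.0792  14.9768  60.4164 -17.3135]
total shift(tool) [-0.0148 -0.0399  0.0311] turn [-0.   -0.01 -6.53]
```

View pics/w1.png

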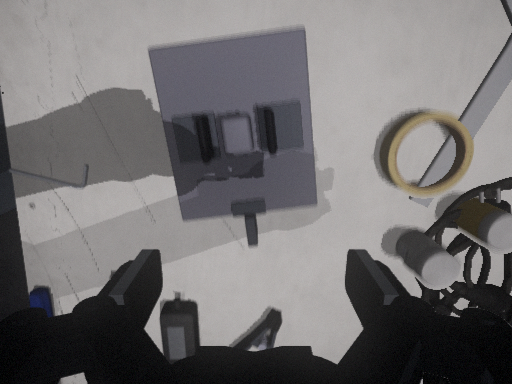

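Run:
```python
from h import *
np.set_printoptions(precision=4,suppress=True)
f=grab('wrist'); 
c=[[150,48],[304,27],[317,204],[184,220]]
P=onplane(f,c,0.071); print(P, np.linalg.norm(P-np.roll(P,-1,0),axis=1),P.mean(0))
u=P[1]-P[0]+P[2]-P[3]; print(np.degrees(np.arctan2(u[1],u[0])))
u=P[0]-P[3]+P[1]-P[2]; print(np.degrees(np.arctan2(u[1],u[0]))-90)
s=grab('side'); im=cv2.imread('pics/side0.png')
cv2.imwrite('pics/c6.png',cv2.resize(im[200:320,100:230],None,fx=5,fy=5,interpolation=cv2.INTER_CUBIC))
```

```text
[[0.4789 0.19   0.071 ]
 [0.6122 0.2214 0.071 ]
 [0.6504 0.0622 0.071 ]
 [0.5165 0.03   0.071 ]] [0.1369 0.1638 0.1377 0.1643] [0.5645 0.1259 0.071 ]
13.392745774983727
13.349710900131711
```

View pics/c6.png

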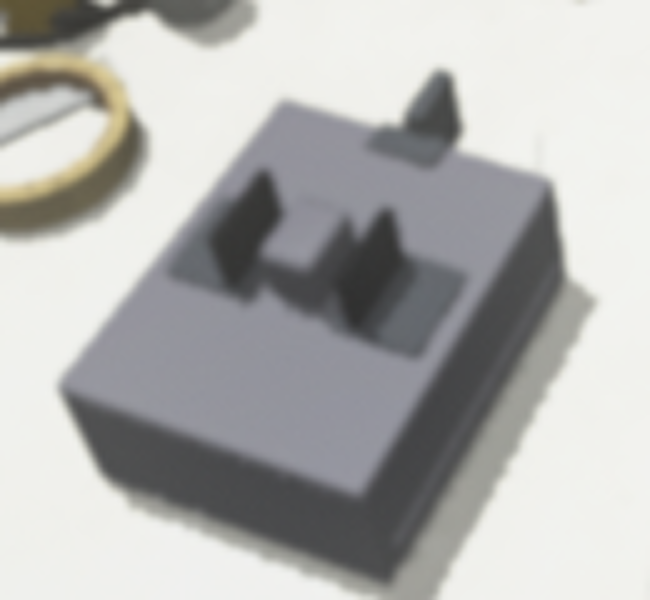

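Run:
```python
from h import *
np.set_printoptions(precision=4,suppress=True)
show()
f=grab('side'); 
c=np.array([[285,100],[550,183],[362,495],[62,385]])/5+[100,200]
P=onplane(f,c,0.071); print(P, np.linalg.norm(P-np.roll(P,-1,0),axis=1),P.mean(0))
u=P[0]-P[1]+P[3]-P[2]; print(np.degrees(np.arctan2(u[1],u[0])))
u=P[3]-P[0]+P[2]-P[1]; print(np.degrees(np.arctan2(u[1],u[0]))-90)
f=grab('wrist','w2.png'); print(proj(f,P), -f['R'].T@f['t'],f['R'])
```

```text
t 2.225 pos [0.5837 0.0735 0.2315] w 0.08531975249683035 F [ 0.2347 -1.1324  0.7715]
[[ 0.9952  0.0982 -0.0001]
 [ 0.0982 -0.9952  0.0017]
 [ 0.0001 -0.0017 -1.    ]]
q [ 14.6259  24.8047 -32.5101  99.1152  14.9159  60.4218 -17.2751]
[[0.6477 0.0477 0.071 ]
 [0.5147 0.0205 0.071 ]
 [0.4797 0.1773 0.071 ]
 [0.6127 0.206  0.071 ]] [0.1358 0.1607 0.136  0.162 ] [0.5637 0.1129 0.071 ]
11.862958726190607
12.525798523254267
[[312.6135 204.6312]
 [181.0075 218.0309]
 [146.2291  49.5344]
 [299.7484  29.4178]] [0.5782 0.1447 0.3742] [[ 0.9956  0.0939 -0.0008]
 [ 0.0901 -0.9525  0.2909]
 [ 0.0265 -0.2897 -0.9567]]
```

View pics/w2.png

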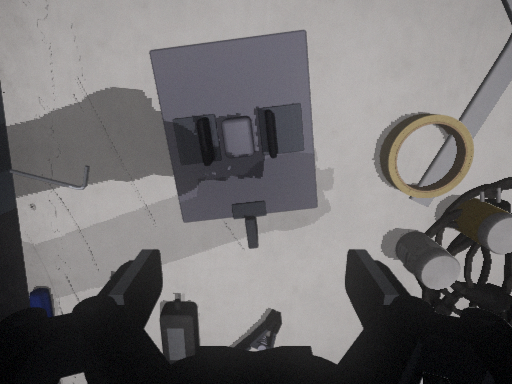

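Run:
```python
from h import *
to([0.566,0.111,0.15],12.2)
```

```text
total shift(tool) [-0.0146 -0.0443  0.081 ] turn [ 0.05  0.03 -7.01]
```

>>> {"op": "move_arm", "data": {"targets": [[1, [-0.0145, -0.044, 0], [0, 0, -7]], [1, [0, 0, 0.041], [0, 0, 0]], [1, [0, 0, 0.04], [0, 0, 0]], [1, [0, 0, 0], [0, 0, 0]], [1, [0, 0, 0], [0, 0, 0]]]}}

```text
time: 2.95
tool_pos: [0.5673, 0.1105, 0.1514]
tool_rot: [[0.978, 0.209, 0.002], [0.209, -0.978, 0.0], [0.001, 0.0, -1.0]]
ft_force: [0.3, 0.7, -0.2]
width: 0.0854
```

Run:
```python
from h import *
show(); grab('wrist','w3.png')
```

```text
t 2.95 pos [0.5673 0.1105 0.1514] w 0.08535253479038205 F [ 0.3338  0.7371 -0.1819]
[[ 0.9778  0.2095  0.0015]
 [ 0.2095 -0.9778  0.0001]
 [ 0.0015  0.0002 -1.    ]]
q [ 10.525   29.5568 -32.3578 104.4378  19.7196  51.5758 -18.7806]
```

View pics/w3.png

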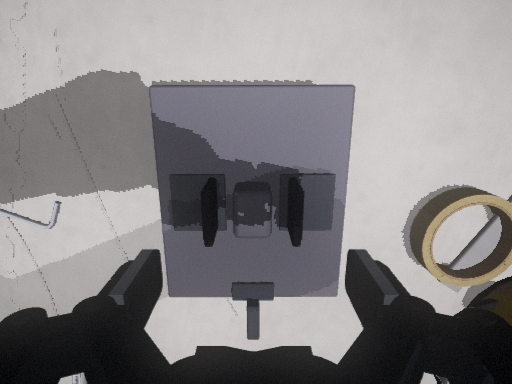

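Run:
```python
from h import *
f=grab('wrist')
P=onplane(f,[[150.5,86],[353.5,86],[338,297],[167.5,297]],0.071);print(P.round(4),P.mean(0), np.linalg.norm(P-np.roll(P,-1,0),axis=1))
u=P[0]-P[3]+P[1]-P[2]; print(np.degrees(np.arctan2(u[1],u[0]))-90)
show();to([0.5663,0.1110,0.078],12)
```

```text
[[0.4835 0.1775 0.071 ]
 [0.6173 0.2063 0.071 ]
 [0.6544 0.0453 0.071 ]
 [0.5165 0.0159 0.071 ]] [0.56791888 0.11128218 0.071     ] [0.13684548 0.16520572 0.14099765 0.16495607]
12.281321031171913
t 3.05 pos [0.5676 0.1111 0.1521] w 0.08549975304121911 F [ 0.8016 -0.2069  0.3267]
[[ 0.9776  0.2102  0.0031]
 [ 0.2102 -0.9777  0.0004]
 [ 0.0031  0.0003 -1.    ]]
q [ 10.5054  29.4975 -32.3944 104.4269  19.7305  51.555  -18.7904]
total shift(tool) [-0.0015 -0.0002  0.0741] turn [ 0.02 -0.18  0.14]
```

>>> {"op": "move_arm", "data": {"targets": [[1, [-0.001, 0, 0.04], [0, 0, 0]], [1, [0, 0, 0.037], [0, 0, 0]], [1, [0, 0, 0], [0, 0, 0]], [1, [0, 0, 0], [0, 0, 0]]]}}

```text
time: 3.55
tool_pos: [0.5666, 0.1116, 0.0752]
tool_rot: [[0.977, 0.211, 0.003], [0.211, -0.977, 0.001], [0.003, -0.0, -1.0]]
ft_force: [-0.2, 1.1, 0.7]
width: 0.0856
```

>>> {"op": "move_arm", "data": {"targets": [[-0.3, [0, 0, 0], [0, 0, 0]], [-0.3, [0, 0, 0], [0, 0, 0]], [-1, [0, 0, 0], [0, 0, 0]], [-1, [0, 0, 0], [0, 0, 0]], [-1, [0, 0, 0], [0, 0, 0]]]}}

```text
time: 4.18
tool_pos: [0.5664, 0.1114, 0.0759]
tool_rot: [[0.977, 0.211, 0.003], [0.211, -0.977, -0.0], [0.003, 0.001, -1.0]]
ft_force: [-2.9, -1.2, 12.6]
width: 0.047
```

Run:
```python
from h import *
show(); grab('wrist','w4.png')
```

```text
t 4.175 pos [0.5664 0.1114 0.0759] w 0.047009987720435416 F [-2.9302 -1.1795 12.6277]
[[ 0.9774  0.2114  0.003 ]
 [ 0.2114 -0.9774 -0.0004]
 [ 0.0028  0.001  -1.    ]]
q [  7.8501  35.313  -29.2137 106.9814  24.184   43.7475 -22.4007]
```

View pics/w4.png

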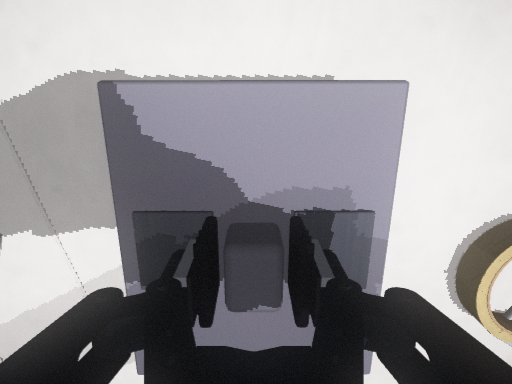

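Run:
```python
from h import *
f=grab('top')
print(onplane(f,[[65,178],[50,100],[57,178],[70,178],[0,290],[50,290]],0.0).round(3))
a=np.radians(12.2);R=np.array([[np.cos(a),-np.sin(a)],[np.sin(a),np.cos(a)]])
for c in [(0.46,0.315),(0.45,0.32),(0.45,0.305)]:
    pts=np.array([[70,83],[70,-83],[5,-83],[5,-114],[-5,-114],[-5,-83],[-70,-83],[-70,83]])/1000@R.T+c
    print(c,pts.round(3).tolist(), proj(f,np.c_[pts,np.zeros(8)]).round().tolist())
    L=np.array([[0.567,0.111]]); print((pts-L)@R)
```

```text
[[0.57  0.305 0.   ]
 [0.768 0.352 0.   ]
 [0.57  0.324 0.   ]
 [0.57  0.293 0.   ]
 [0.304 0.445 0.   ]
 [0.303 0.328 0.   ]]
(0.46, 0.315) [[0.511, 0.411], [0.546, 0.249], [0.482, 0.235], [0.489, 0.205], [0.479, 0.203], [0.473, 0.233], [0.409, 0.219], [0.374, 0.381]] [[20.0, 203.0], [88.0, 187.0], [92.0, 213.0], [105.0, 211.0], [106.0, 215.0], [93.0, 217.0], [98.0, 244.0], [29.0, 260.0]]
[[ 0.00852676  0.3050046 ]
 [ 0.00852676  0.1390046 ]
 [-0.05647324  0.1390046 ]
 [-0.05647324  0.1080046 ]
 [-0.06647324  0.1080046 ]
 [-0.06647324  0.1390046 ]
 [-0.13147324  0.1390046 ]
 [-0.13147324  0.3050046 ]]
(0.45, 0.32) [[0.501, 0.416], [0.536, 0.254], [0.472, 0.24], [0.479, 0.21], [0.469, 0.208], [0.463, 0.238], [0.399, 0.224], [0.364, 0.386]] [[18.0, 207.0], [85.0, 191.0], [90.0, 218.0], [103.0, 215.0], [103.0, 219.0], [91.0, 222.0], [95.0, 248.0], [27.0, 264.0]]
[[-1.90777172e-04  3.12004923e-01]
 [-1.90777172e-04  1.46004923e-01]
 [-6.51907772e-02  1.46004923e-01]
 [-6.51907772e-02  1.15004923e-01]
 [-7.51907772e-02  1.15004923e-01]
 [-7.51907772e-02  1.46004923e-01]
 [-1.40190777e-01  1.46004923e-01]
 [-1.40190777e-01  3.12004923e-01]]
(0.45, 0.305) [[0.501, 0.401], [0.536, 0.239], [0.472, 0.225], [0.479, 0.195], [0.469, 0.193], [0.463, 0.223], [0.399, 0.209], [0.364, 0.371]] [[24.0, 207.0], [92.0, 191.0], [96.0, 217.0], [109.0, 215.0], [110.0, 219.0], [97.0, 222.0], [102.0, 248.0], [33.0, 264.0]]
[[-0.00336065  0.29734368]
 [-0.00336065  0.13134368]
 [-0.06836065  0.13134368]
 [-0.06836065  0.10034368]
 [-0.07836065  0.10034368]
 [-0.07836065  0.13134368]
 [-0.14336065  0.13134368]
 [-0.14336065  0.29734368]]
```

>>> {"op": "move_arm", "data": {"targets": [[-1, [0, 0, -0.01], [0, 0, 0]], [-1, [0, 0, -0.02], [0, 0, 0]], [-1, [0, 0, -0.03], [0, 0, 0]], [-1, [0, 0, -0.02], [0, 0, 0]], [-1, [0, 0, 0], [0, 0, 0]]]}}

```text
time: 4.9
tool_pos: [0.5663, 0.1113, 0.1552]
tool_rot: [[0.977, 0.211, 0.004], [0.211, -0.977, 0.0], [0.004, 0.0, -1.0]]
ft_force: [0.6, 0.1, -3.0]
width: 0.0465
```

Run:
```python
from h import *
show(); grab('wrist','w5.png'); grab('side','s5.png')
```

```text
t 4.9 pos [0.5663 0.1113 0.1552] w 0.04652731182241793 F [ 0.6358  0.1107 -3.0034]
[[ 0.9775  0.2111  0.0037]
 [ 0.2111 -0.9775  0.0004]
 [ 0.0037  0.0004 -1.    ]]
q [ 10.7048  29.191  -32.6707 104.4827  19.6329  51.794  -18.7355]
```

View pics/s5.png

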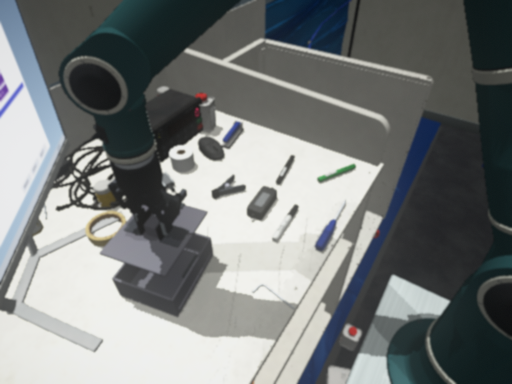

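View pics/w5.png

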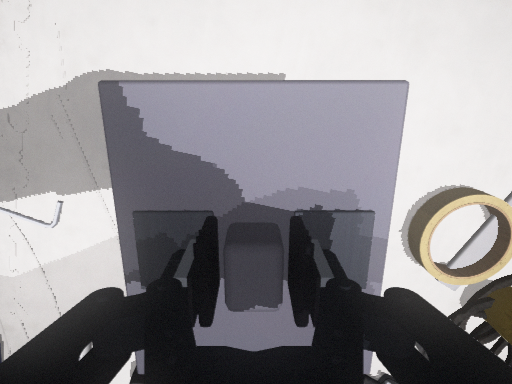

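>>> {"op": "move_arm", "data": {"targets": [[-1, [-0.0155, -0.054, 0], [0, 0, 0]], [-1, [-0.0155, -0.054, 0], [0, 0, 0]], [-1, [-0.0155, -0.054, 0], [0, 0, 0]], [-1, [-0.0155, -0.054, 0], [0, 0, 0]], [-1, [0, 0, 0], [0, 0, 0]]]}}

```text
time: 5.62
tool_pos: [0.4546, 0.3141, 0.1525]
tool_rot: [[0.975, 0.221, -0.003], [0.221, -0.975, 0.002], [-0.002, -0.003, -1.0]]
ft_force: [1.2, -0.7, -2.7]
width: 0.0469
```

>>> {"op": "move_arm", "data": {"targets": [[-1, [0, 0, 0.04], [0, 0, 0]], [-1, [0, 0, 0.05], [0, 0, 0]], [-1, [0, 0, 0.025], [0, 0, 0]], [-1, [0, 0, 0.01], [0, 0, 0]], [-1, [0, 0, 0], [0, 0, 0]]]}}

```text
time: 6.25
tool_pos: [0.4588, 0.3087, 0.0277]
tool_rot: [[0.977, 0.211, -0.001], [0.211, -0.977, -0.001], [-0.001, 0.001, -1.0]]
ft_force: [0.3, -0.0, -1.4]
width: 0.0467
```

Run:
```python
from h import *
show()
```

```text
t 6.25 pos [0.4588 0.3087 0.0277] w 0.04672854318037931 F [ 0.2589 -0.0113 -1.3711]
[[ 0.9775  0.2111 -0.0012]
 [ 0.2111 -0.9775 -0.0008]
 [-0.0014  0.0005 -1.    ]]
q [-15.1566  38.2708 -28.5594 110.9446  28.7287  38.0082 -49.4919]
```

>>> {"op": "move_arm", "data": {"targets": [[-1, [0, 0, 0.003], [0, 0, 0]], [-1, [0, 0, 0.002], [0, 0, 0]], [-1, [0, 0, 0], [0, 0, 0]]]}}

```text
time: 6.62
tool_pos: [0.4592, 0.3091, 0.0237]
tool_rot: [[0.977, 0.211, 0.001], [0.211, -0.977, 0.0], [0.001, -0.0, -1.0]]
ft_force: [-0.1, 0.1, -2.5]
width: 0.0467
```

>>> {"op": "move_arm", "data": {"targets": [[0.2, [0, 0, 0], [0, 0, 0]], [1, [0, 0, 0], [0, 0, 0]], [1, [0, 0, -0.005], [0, 0, 0]], [1, [0, 0, -0.02], [0, 0, 0]], [1, [0, 0, -0.05], [0, 0, 0]]]}}

```text
time: 7.25
tool_pos: [0.4579, 0.3085, 0.0987]
tool_rot: [[0.977, 0.212, -0.003], [0.212, -0.977, -0.002], [-0.003, 0.001, -1.0]]
ft_force: [1.8, 0.8, 0.2]
width: 0.0855
```

>>> {"op": "move_arm", "data": {"targets": [[1, [0, 0, -0.05], [0, 0, 0]], [1, [0, 0, -0.05], [0, 0, 0]], [1, [0, 0, 0], [0, 0, 0]]]}}

```text
time: 7.62
tool_pos: [0.461, 0.3112, 0.2041]
tool_rot: [[0.977, 0.212, 0.009], [0.212, -0.977, 0.005], [0.01, -0.003, -1.0]]
ft_force: [0.1, -0.3, -0.1]
width: 0.0852
```

Run:
```python
from h import *
show(); grab('wrist','w6.png'); grab('side','s6.png'); grab('top','t6.png')
```

```text
t 7.625 pos [0.461  0.3112 0.2041] w 0.08516886109135338 F [ 0.0864 -0.3386 -0.0926]
[[ 0.9773  0.2116  0.0088]
 [ 0.2116 -0.9773  0.0048]
 [ 0.0096 -0.0028 -0.9999]]
q [ -7.8315  24.3314 -37.3886 105.194   17.7822  55.7831 -40.5444]
```

View pics/s6.png

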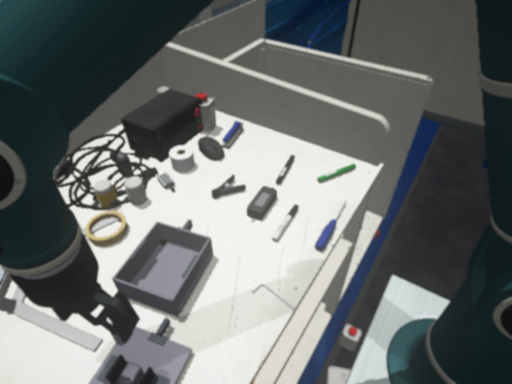

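View pics/w6.png

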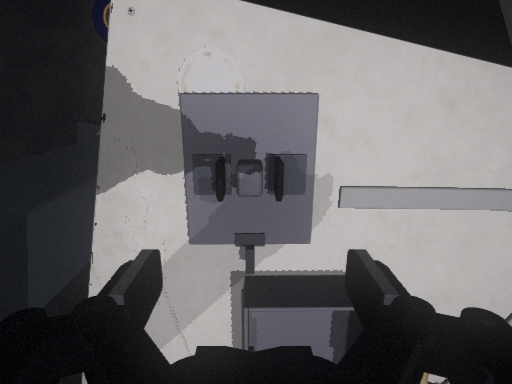

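View pics/t6.png

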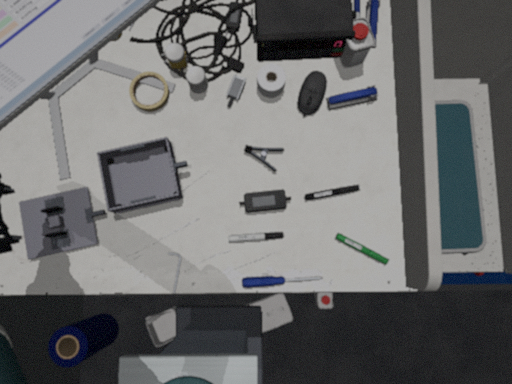

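Run:
```python
from h import *
to([0.421,-0.159,0.15],3.6,9)
f=grab('top'); im=f['pixels'];
cv2.imwrite('pics/c7.png',cv2.resize(im[180:260,220:370,::-1],None,fx=5,fy=5,interpolation=cv2.INTER_CUBIC))
```

```text
total shift(tool) [-0.1357  0.4491  0.0487] turn [ 0.03 -0.01  8.6 ]
row [-0.0151  0.0499  0.0054] [ 0.   -0.    0.96]
row [-0.0142  0.0501  0.0054] [ 0.   -0.    0.96]
row [-0.0134  0.0504  0.0054] [ 0.   -0.    0.96]
row [-0.0126  0.0506  0.0054] [ 0.   -0.    0.96]
row [-0.0117  0.0508  0.0054] [ 0.   -0.    0.96]
row [-0.0109  0.051   0.0054] [ 0.   -0.    0.96]
row [-0.01    0.0512  0.0054] [ 0.   -0.    0.96]
row [-0.0092  0.0513  0.0054] [ 0.   -0.    0.96]
row [-0.0083  0.0515  0.0054] [ 0.   -0.    0.96]
```

View pics/c7.png

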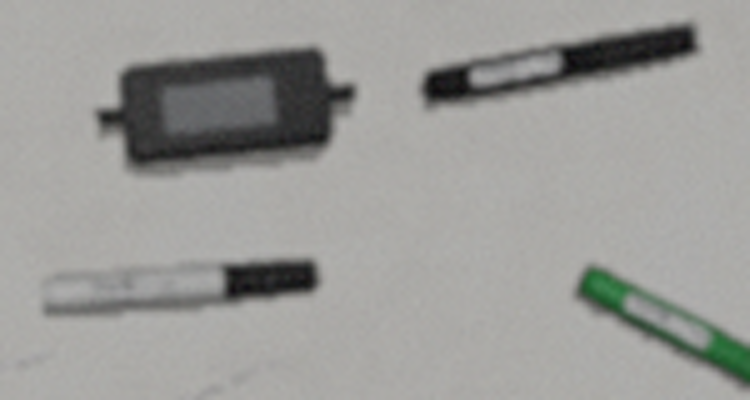

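>>> {"op": "move_arm", "data": {"targets": [[1, [-0.015, 0.05, 0], [0, 0, 1]], [1, [-0.0145, 0.05, 0], [0, 0, 1]], [1, [-0.0135, 0.05, 0], [0, 0, 1]], [1, [-0.0125, 0.051, 0], [0, 0, 1]], [1, [-0.012, 0.051, 0], [0, 0, 1]]]}}

```text
time: 8.45
tool_pos: [0.436, 0.0474, 0.1973]
tool_rot: [[0.992, 0.125, -0.002], [0.125, -0.992, 0.0], [-0.002, -0.0, -1.0]]
ft_force: [1.2, -0.0, 0.3]
width: 0.0851
```

>>> {"op": "move_arm", "data": {"targets": [[1, [-0.011, 0.051, 0], [0, 0, 1]], [1, [-0.01, 0.051, 0.01], [0, 0, 1]], [1, [-0.009, 0.051, 0.02], [0, 0, 1]], [1, [-0.008, 0.051, 0.02], [0, 0, 0.6]], [1, [0, 0, 0], [0, 0, 0]]]}}

```text
time: 9.07
tool_pos: [0.417, -0.1608, 0.1458]
tool_rot: [[0.998, 0.056, -0.005], [0.056, -0.998, 0.001], [-0.005, -0.002, -1.0]]
ft_force: [-0.5, 1.0, 0.2]
width: 0.0855
```

>>> {"op": "move_arm", "data": {"targets": [[1, [0, 0, 0], [0, 0, 0]], [1, [0, 0, 0], [0, 0, 0]]]}}

```text
time: 9.32
tool_pos: [0.4199, -0.1563, 0.1484]
tool_rot: [[0.998, 0.065, 0.0], [0.065, -0.998, 0.0], [0.0, -0.0, -1.0]]
ft_force: [1.6, -0.5, 0.4]
width: 0.0852
```

Run:
```python
from h import *
show(); grab('wrist','w7.png')
```

```text
t 9.325 pos [ 0.4199 -0.1563  0.1484] w 0.08522839949885502 F [ 1.5516 -0.5395  0.4369]
[[ 0.9979  0.0654  0.0001]
 [ 0.0654 -0.9979  0.0004]
 [ 0.0001 -0.0004 -1.    ]]
q [ 38.2566  16.5121 -25.1232 121.9877  10.0761  43.4332  10.4449]
```

View pics/w7.png

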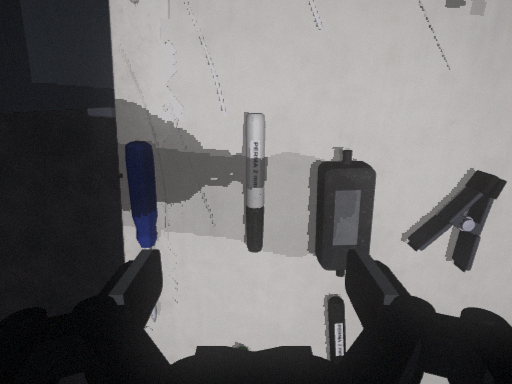

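Run:
```python
from h import *
f=grab('wrist'); P=onplane(f,[[256,113],[255.5,251]],0.009); print(P.round(4),P.mean(0).round(4),np.linalg.norm(P[1]-P[0]))
u=P[0]-P[1]; y=np.degrees(np.arctan2(u[1],u[0]))-90; print(y)
to(np.r_[P.mean(0)[:2],0.006],y)
```

```text
[[ 0.4189 -0.0935  0.009 ]
 [ 0.4275 -0.2261  0.009 ]] [ 0.4232 -0.1598  0.009 ] 0.1328821486623036
3.697172689173726
total shift(tool) [0.003  0.0033 0.1426] turn [ 0.01 -0.03  0.04]
```

>>> {"op": "move_arm", "data": {"targets": [[0.1, [0.002, 0.003, 0.04], [0, 0, 0]], [0.1, [0, 0, 0.05], [0, 0, 0]], [0.1, [0, 0, 0.035], [0, 0, 0]], [0.1, [0, 0, 0.016], [0, 0, 0]], [0.1, [0, 0, 0], [0, 0, 0]]]}}

```text
time: 10.05
tool_pos: [0.4217, -0.16, 0.007]
tool_rot: [[0.998, 0.064, -0.001], [0.064, -0.998, 0.0], [-0.001, -0.001, -1.0]]
ft_force: [-0.1, 0.2, 0.1]
width: 0.0473
```

>>> {"op": "move_arm", "data": {"targets": [[-1, [0, 0, 0], [0, 0, 0]], [-1, [0, 0, 0], [0, 0, 0]], [-1, [0, 0, 0], [0, 0, 0]], [-1, [0, 0, 0], [0, 0, 0]]]}}

```text
time: 10.55
tool_pos: [0.4229, -0.161, 0.0086]
tool_rot: [[0.998, 0.063, 0.003], [0.063, -0.998, -0.001], [0.002, 0.001, -1.0]]
ft_force: [-0.0, 1.1, 7.6]
width: 0.0165
```

Run:
```python
from h import *
show(); grab('wrist','w8.png')
```

```text
t 10.55 pos [ 0.4229 -0.161   0.0086] w 0.016517025759407302 F [-0.0431  1.1266  7.5606]
[[ 0.998   0.0628  0.0025]
 [ 0.0628 -0.998  -0.0011]
 [ 0.0025  0.0013 -1.    ]]
q [ 31.1735  31.7622 -17.2501 125.3569  21.3656  25.4358   0.5499]
```

View pics/w8.png

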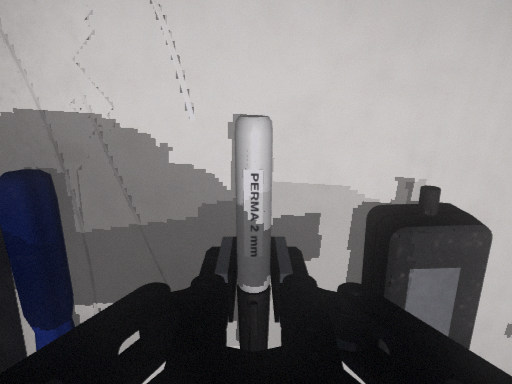

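>>> {"op": "move_arm", "data": {"targets": [[-1, [0, 0, -0.04], [0, 0, 0]], [-1, [0, 0, -0.06], [0, 0, 0]], [-1, [0, 0, -0.06], [0, 0, 0]], [-1, [0, 0, 0], [0, 0, 0]]]}}

```text
time: 11.1
tool_pos: [0.4248, -0.1619, 0.1723]
tool_rot: [[0.998, 0.062, 0.01], [0.062, -0.998, -0.005], [0.009, 0.006, -1.0]]
ft_force: [0.4, -0.8, -0.6]
width: 0.017
```

Run:
```python
from h import *
show(); to([0.5504,0.1074,0.165],12.2,6)
```

```text
t 11.1 pos [ 0.4248 -0.1619  0.1723] w 0.01697020843395435 F [ 0.4224 -0.7963 -0.591 ]
[[ 0.998   0.0622  0.0096]
 [ 0.0622 -0.998  -0.0053]
 [ 0.0092  0.0059 -0.9999]]
q [ 40.7399  14.7763 -27.2783 120.3878   9.5384  46.2069  11.2453]
total shift(tool) [ 0.1421 -0.261   0.007 ] turn [ 0.37 -0.5  -8.63]
row [ 0.0237 -0.0435  0.0012] [ 0.06 -0.08 -1.44]
row [ 0.0248 -0.0429  0.0012] [ 0.06 -0.08 -1.44]
row [ 0.0258 -0.0422  0.0012] [ 0.06 -0.08 -1.44]
row [ 0.0269 -0.0416  0.0012] [ 0.06 -0.08 -1.44]
row [ 0.0279 -0.0409  0.0012] [ 0.06 -0.08 -1.44]
row [ 0.0289 -0.0402  0.0012] [ 0.06 -0.08 -1.44]
```

>>> {"op": "move_arm", "data": {"targets": [[-1, [0.024, -0.0435, 0], [0, 0, -1.4]], [-1, [0.025, -0.043, 0], [0, 0, -1.4]], [-1, [0.026, -0.042, 0], [0, 0, -1.4]], [-1, [0.027, -0.042, 0], [0, 0, -1.4]], [-1, [0.028, -0.041, 0], [0, 0, -1.4]]]}}

```text
time: 11.72
tool_pos: [0.5274, 0.0653, 0.1667]
tool_rot: [[0.983, 0.184, -0.001], [0.184, -0.983, -0.001], [-0.001, 0.0, -1.0]]
ft_force: [0.5, -0.2, -0.6]
width: 0.0164
```

>>> {"op": "move_arm", "data": {"targets": [[-1, [0.029, -0.04, 0], [0, 0, -1.4]], [-1, [0, 0, 0], [0, 0, 0]], [-1, [0, 0, 0.04], [0, 0, 0]], [-1, [0, 0, 0], [0, 0, 0]], [-1, [0, 0, 0], [0, 0, 0]]]}}

```text
time: 12.35
tool_pos: [0.5487, 0.1083, 0.1279]
tool_rot: [[0.978, 0.207, 0.0], [0.207, -0.978, -0.0], [0.0, 0.0, -1.0]]
ft_force: [0.5, -0.0, -0.1]
width: 0.017
```

Run:
```python
from h import *
show(); to([0.5504,0.1074,0.014],12.2);grab('wrist','w9.png')
```

```text
t 12.35 pos [0.5487 0.1083 0.1279] w 0.017013267690295823 F [ 0.4839 -0.0165 -0.0911]
[[ 0.9783  0.2072  0.0001]
 [ 0.2072 -0.9783 -0.0002]
 [ 0.0001  0.0002 -1.    ]]
q [  9.4672  29.5424 -30.7528 107.8978  19.8832  47.8874 -19.5774]
total shift(tool) [0.0015 0.0012 0.1139] turn [ 0.01 -0.   -0.24]
```

View pics/w9.png

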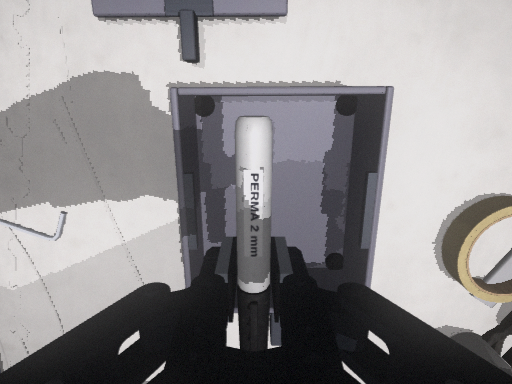

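>>> {"op": "move_arm", "data": {"targets": [[-1, [0.001, 0.001, 0.04], [0, 0, 0]], [-1, [0, 0, 0.04], [0, 0, 0]], [-1, [0, 0, 0.02], [0, 0, 0]], [-1, [0, 0, 0.01], [0, 0, 0]], [-1, [0, 0, 0], [0, 0, 0]]]}}

```text
time: 13.02
tool_pos: [0.5502, 0.1083, 0.0177]
tool_rot: [[0.978, 0.208, 0.001], [0.208, -0.978, 0.0], [0.001, -0.0, -1.0]]
ft_force: [-0.3, -0.8, 0.4]
width: 0.0168
```

>>> {"op": "move_arm", "data": {"targets": [[-1, [0, 0, 0.002], [0, 0, 0]], [-0.4, [0, 0, 0], [0, 0, 0]], [-0.4, [0, 0, 0], [0, 0, 0]], [-0.4, [0, 0, -0.03], [0, 0, 0]], [-0.4, [0, 0, -0.06], [0, 0, 0]]]}}

```text
time: 13.65
tool_pos: [0.547, 0.1072, 0.104]
tool_rot: [[0.978, 0.208, -0.007], [0.208, -0.978, -0.002], [-0.008, -0.0, -1.0]]
ft_force: [1.6, -0.3, -0.5]
width: 0.0256
```

>>> {"op": "move_arm", "data": {"targets": [[-0.2, [0, 0, -0.06], [0, 0, 0]], [0.1, [0, 0, 0], [0, 0, 0]], [0.1, [0, 0, 0], [0, 0, 0]]]}}

```text
time: 14.02
tool_pos: [0.5488, 0.1075, 0.1649]
tool_rot: [[0.978, 0.208, -0.001], [0.208, -0.978, -0.001], [-0.002, 0.001, -1.0]]
ft_force: [-0.1, -0.0, 0.1]
width: 0.0471
```

Run:
```python
from h import *
show(); grab('wrist','w10.png'); to([0.525,-0.3415,0.165],9.9,8)
```

```text
t 14.025 pos [0.5488 0.1075 0.1649] w 0.04709052393491593 F [-0.0879 -0.0191  0.0555]
[[ 0.9782  0.2077 -0.0014]
 [ 0.2077 -0.9782 -0.0011]
 [-0.0016  0.0008 -1.    ]]
q [ 11.0602  26.8695 -32.5425 106.3459  18.0083  52.028  -17.9338]
total shift(tool) [-0.1162  0.4342 -0.0004] turn [0.03 0.17 2.09]
row [-0.0145  0.0543 -0.    ] [0.   0.02 0.26]
row [-0.0143  0.0543 -0.0001] [0.   0.02 0.26]
row [-0.014   0.0544 -0.0001] [0.   0.02 0.26]
row [-0.0138  0.0545 -0.0001] [0.   0.02 0.26]
row [-0.0135  0.0545 -0.0001] [0.   0.02 0.26]
row [-0.0133  0.0546 -0.0001] [0.   0.02 0.26]
row [-0.013   0.0547 -0.0001] [0.   0.02 0.26]
row [-0.0128  0.0547 -0.0001] [0.   0.02 0.26]
```

View pics/w10.png

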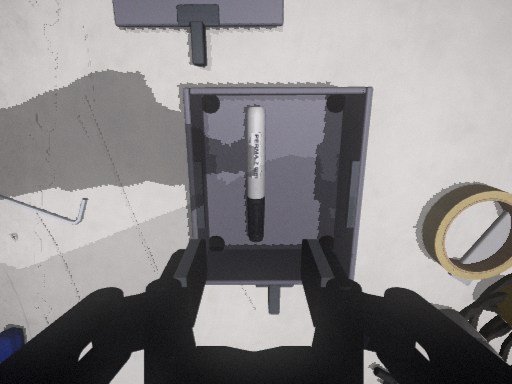

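>>> {"op": "move_arm", "data": {"targets": [[0.1, [-0.0145, 0.054, 0], [0, 0, 0.3]], [0.1, [-0.0145, 0.054, 0], [0, 0, 0.3]], [0.1, [-0.014, 0.0545, 0], [0, 0, 0.3]], [0.1, [-0.014, 0.0545, 0], [0, 0, 0.3]], [0.1, [-0.0135, 0.0545, 0], [0, 0, 0.3]]]}}

```text
time: 14.7
tool_pos: [0.5327, -0.1734, 0.1633]
tool_rot: [[0.983, 0.182, -0.004], [0.182, -0.983, 0.001], [-0.003, -0.002, -1.0]]
ft_force: [0.5, 0.5, 0.3]
width: 0.047
```

>>> {"op": "move_arm", "data": {"targets": [[0.1, [-0.0135, 0.0545, 0], [0, 0, 0.3]], [0.1, [-0.013, 0.0545, 0], [0, 0, 0.3]], [0.1, [-0.013, 0.0545, 0], [0, 0, 0]], [0.1, [0, 0, 0], [0, 0, 0]], [0.1, [0, 0, 0], [0, 0, 0]]]}}

```text
time: 15.32
tool_pos: [0.5236, -0.3386, 0.1634]
tool_rot: [[0.985, 0.172, -0.003], [0.172, -0.985, 0.003], [-0.002, -0.003, -1.0]]
ft_force: [0.3, 0.6, -0.2]
width: 0.0469
```

Run:
```python
from h import *
show(); grab('wrist','w11.png')
```

```text
t 15.325 pos [ 0.5236 -0.3386  0.1634] w 0.04687843343855297 F [ 0.2817  0.5829 -0.2061]
[[ 0.985   0.1723 -0.0027]
 [ 0.1723 -0.985   0.0028]
 [-0.0022 -0.0032 -1.    ]]
q [ 48.8985  31.4744 -25.9538  97.4994  16.1128  54.9728  26.8112]
```

View pics/w11.png

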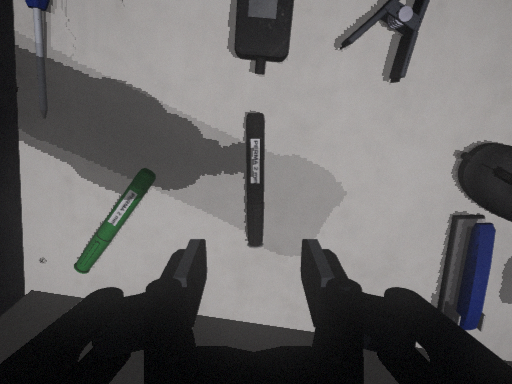

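Run:
```python
from h import *
f=grab('wrist'); P=onplane(f,[[255,112],[255,246]],0.009); print(P.round(4),P.mean(0).round(4),np.linalg.norm(P[1]-P[0]))
u=P[0]-P[1]; y=np.degrees(np.arctan2(u[1],u[0]))-90; print(y)
to(np.r_[P.mean(0)[:2],0.007],y)
```

```text
[[ 0.5152 -0.2749  0.009 ]
 [ 0.5389 -0.408   0.009 ]] [ 0.527  -0.3415  0.009 ] 0.13513559705967917
10.124794802594678
total shift(tool) [0.0019 0.0046 0.1573] turn [-0.12  0.06 -0.06]
```

>>> {"op": "move_arm", "data": {"targets": [[0.1, [0.001, 0.003, 0.05], [0, 0, 0]], [0.1, [0, 0, 0.05], [0, 0, 0]], [0.1, [0, 0, 0.04], [0, 0, 0]], [0.1, [0, 0, 0.016], [0, 0, 0]], [0.1, [0, 0, 0], [0, 0, 0]]]}}

```text
time: 16.05
tool_pos: [0.526, -0.3414, 0.0089]
tool_rot: [[0.985, 0.174, -0.001], [0.174, -0.985, 0.001], [-0.001, -0.001, -1.0]]
ft_force: [0.2, 1.1, -0.4]
width: 0.0466
```

>>> {"op": "move_arm", "data": {"targets": [[-1, [0, 0, 0], [0, 0, 0]], [-1, [0, 0, 0], [0, 0, 0]], [-1, [0, 0, 0], [0, 0, 0]], [-1, [0, 0, 0], [0, 0, 0]]]}}

```text
time: 16.55
tool_pos: [0.5273, -0.3433, 0.0113]
tool_rot: [[0.985, 0.172, 0.003], [0.172, -0.985, -0.002], [0.002, 0.002, -1.0]]
ft_force: [-0.8, 0.0, 6.7]
width: 0.0165
```

>>> {"op": "move_arm", "data": {"targets": [[-1, [0, 0, -0.04], [0, 0, 0]], [-1, [0, 0, -0.06], [0, 0, 0]], [-1, [0, 0, -0.06], [0, 0, 0]], [-1, [0, 0, 0], [0, 0, 0]]]}}

```text
time: 17.05
tool_pos: [0.5291, -0.3443, 0.1757]
tool_rot: [[0.985, 0.172, 0.009], [0.172, -0.985, -0.007], [0.008, 0.008, -1.0]]
ft_force: [0.7, 0.1, -0.2]
width: 0.0167
```

Run:
```python
from h import *
show(); to([0.567+.027*.977,0.111+.027*.211,0.165],12.2,9);grab('wrist','w12.png')
```

```text
t 17.05 pos [ 0.5291 -0.3443  0.1757] w 0.016736612817554015 F [ 0.678   0.0936 -0.235 ]
[[ 0.9851  0.1717  0.0094]
 [ 0.1718 -0.9851 -0.0065]
 [ 0.0081  0.008  -0.9999]]
q [ 49.2857  30.9718 -26.3695  96.5359  16.1959  55.6196  26.986 ]
total shift(tool) [ 0.1425 -0.4432  0.0083] turn [ 0.47 -0.46 -2.31]
row [ 0.0158 -0.0492  0.0009] [ 0.05 -0.05 -0.26]
row [ 0.0161 -0.0492  0.001 ] [ 0.05 -0.05 -0.26]
row [ 0.0163 -0.0491  0.001 ] [ 0.05 -0.05 -0.26]
row [ 0.0165 -0.049   0.001 ] [ 0.05 -0.05 -0.26]
row [ 0.0167 -0.0489  0.001 ] [ 0.05 -0.05 -0.26]
row [ 0.0169 -0.0489  0.0011] [ 0.05 -0.05 -0.26]
row [ 0.0172 -0.0488  0.0011] [ 0.05 -0.05 -0.26]
row [ 0.0174 -0.0487  0.0011] [ 0.05 -0.05 -0.26]
row [ 0.0176 -0.0486  0.0012] [ 0.05 -0.05 -0.26]
```

View pics/w12.png

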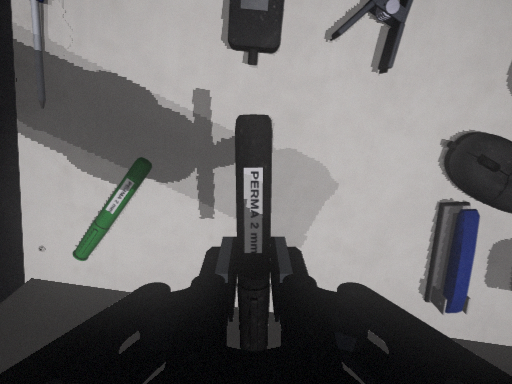

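>>> {"op": "move_arm", "data": {"targets": [[-1, [0.016, -0.049, 0], [0, 0, -0.3]], [-1, [0.016, -0.049, 0], [0, 0, -0.3]], [-1, [0.0165, -0.049, 0], [0, 0, -0.3]], [-1, [0.0165, -0.049, 0], [0, 0, -0.3]], [-1, [0.0165, -0.049, 0], [0, 0, -0.3]]]}}

```text
time: 17.73
tool_pos: [0.5604, -0.0855, 0.1679]
tool_rot: [[0.98, 0.198, -0.002], [0.198, -0.98, 0.0], [-0.002, -0.001, -1.0]]
ft_force: [0.8, 0.4, -0.8]
width: 0.0166
```

>>> {"op": "move_arm", "data": {"targets": [[-1, [0.017, -0.049, 0], [0, 0, -0.3]], [-1, [0.017, -0.049, 0], [0, 0, -0.3]], [-1, [0.017, -0.049, 0], [0, 0, -0.3]], [-1, [0.0175, -0.049, 0], [0, 0, 0]], [-1, [0, 0, 0], [0, 0, 0]]]}}

```text
time: 18.35
tool_pos: [0.5866, 0.1247, 0.1681]
tool_rot: [[0.975, 0.221, -0.002], [0.221, -0.975, 0.003], [-0.002, -0.003, -1.0]]
ft_force: [-0.3, -0.1, -0.9]
width: 0.0164
```

>>> {"op": "move_arm", "data": {"targets": [[-1, [0, 0, 0.03], [0, 0, 0]], [-1, [0, 0, 0], [0, 0, 0]]]}}

```text
time: 18.6
tool_pos: [0.5858, 0.1171, 0.1362]
tool_rot: [[0.977, 0.212, -0.007], [0.212, -0.977, -0.002], [-0.007, 0.001, -1.0]]
ft_force: [0.8, 0.6, -1.2]
width: 0.0166
```

Run:
```python
from h import *
show(); to([0.567+.027*.977,0.111+.027*.211,0.018],12.2);grab('wrist','w13.png')
```

```text
t 18.6 pos [0.5858 0.1171 0.1362] w 0.016591764890516274 F [ 0.7636  0.559  -1.1955]
[[ 0.9772  0.2122 -0.0066]
 [ 0.2122 -0.9772 -0.002 ]
 [-0.0069  0.0005 -1.    ]]
q [  8.4823  32.3556 -30.6927 101.9406  20.3559  51.6986 -18.958 ]
total shift(tool) [0.0081 0.0019 0.1181] turn [0.03 0.39 0.05]
```

View pics/w13.png

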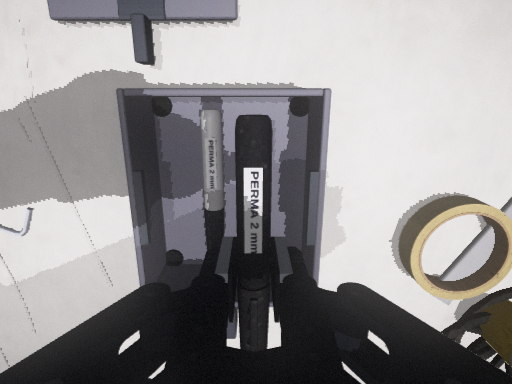

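>>> {"op": "move_arm", "data": {"targets": [[-1, [0.007, 0.001, 0.03], [0, 0, 0]], [-1, [0, 0, 0.04], [0, 0, 0]], [-1, [0, 0, 0.03], [0, 0, 0]], [-1, [0, 0, 0.014], [0, 0, 0]], [-1, [0, 0, 0], [0, 0, 0]]]}}

```text
time: 19.27
tool_pos: [0.5955, 0.1192, 0.0255]
tool_rot: [[0.977, 0.213, -0.0], [0.213, -0.977, -0.0], [-0.0, 0.0, -1.0]]
ft_force: [0.4, -0.2, 0.0]
width: 0.0169
```

>>> {"op": "move_arm", "data": {"targets": [[-1, [0, 0, 0.003], [0, 0, 0]], [-0.45, [0, 0, 0], [0, 0, 0]], [-0.45, [0, 0, 0], [0, 0, 0]], [-0.45, [0, 0, -0.03], [0, 0, 0]], [-0.45, [0, 0, -0.06], [0, 0, 0]]]}}

```text
time: 19.9
tool_pos: [0.5939, 0.119, 0.1123]
tool_rot: [[0.977, 0.213, -0.004], [0.213, -0.977, -0.001], [-0.004, -0.0, -1.0]]
ft_force: [0.9, -0.1, 0.7]
width: 0.0236
```

>>> {"op": "move_arm", "data": {"targets": [[-0.2, [0, 0, -0.06], [0, 0, 0]], [0.5, [0, 0, 0], [0, 0, 0]], [0.5, [0, 0, 0], [0, 0, 0]]]}}

```text
time: 20.27
tool_pos: [0.5953, 0.1191, 0.173]
tool_rot: [[0.977, 0.213, 0.001], [0.213, -0.977, -0.0], [0.001, 0.001, -1.0]]
ft_force: [-0.4, -0.3, 0.3]
width: 0.0639
```

Run:
```python
from h import *
show(); grab('wrist','w14.png'); grab('top','t14.png')
```

```text
t 20.275 pos [0.5953 0.1191 0.173 ] w 0.06394320431092948 F [-0.3851 -0.2763  0.3346]
[[ 0.9771  0.2128  0.0013]
 [ 0.2128 -0.9771 -0.0005]
 [ 0.0011  0.0008 -1.    ]]
q [  9.3074  30.4847 -31.9537  99.4378  19.0792  55.4841 -17.7356]
```

View pics/w14.png

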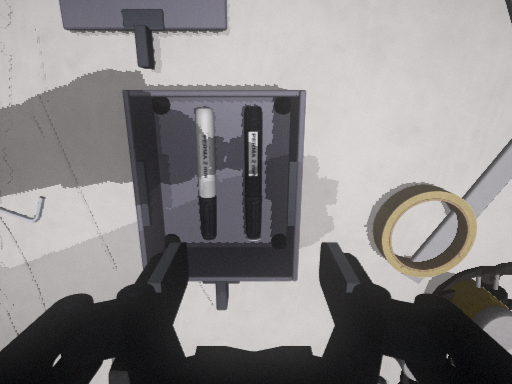

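View pics/t14.png

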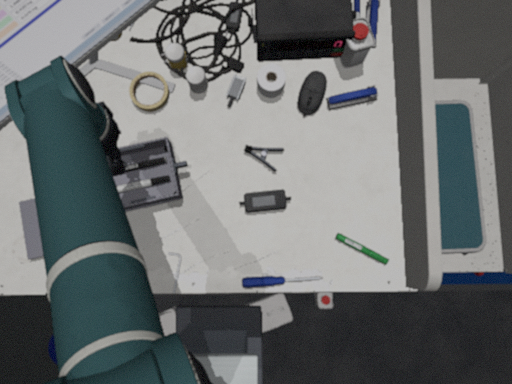

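Run:
```python
from h import *
to([0.4592,0.3091,0.15],12.2,5)
```

```text
total shift(tool) [-0.0916 -0.2145  0.0213] turn [0.02 0.12 0.1 ]
row [-0.0183 -0.0429  0.0043] [0.   0.02 0.02]
row [-0.0183 -0.0429  0.0043] [0.   0.02 0.02]
row [-0.0183 -0.0429  0.0043] [0.   0.02 0.02]
row [-0.0184 -0.0429  0.0043] [0.   0.02 0.02]
row [-0.0184 -0.0429  0.0042] [0.   0.02 0.02]
```

>>> {"op": "move_arm", "data": {"targets": [[1, [-0.0185, -0.043, 0], [0, 0, 0]], [1, [-0.0185, -0.043, 0], [0, 0, 0]], [1, [-0.0185, -0.043, 0], [0, 0, 0]], [1, [-0.0185, -0.043, 0.01], [0, 0, 0]], [1, [-0.0185, -0.043, 0.01], [0, 0, 0]]]}}

```text
time: 21.0
tool_pos: [0.4575, 0.3104, 0.1507]
tool_rot: [[0.977, 0.213, -0.002], [0.213, -0.977, -0.001], [-0.002, 0.001, -1.0]]
ft_force: [1.0, -0.4, -0.2]
width: 0.0853
```

>>> {"op": "move_arm", "data": {"targets": [[1, [0, 0, 0], [0, 0, 0]], [1, [0, 0, 0.05], [0, 0, 0]], [1, [0, 0, 0], [0, 0, 0]], [1, [0, 0, 0], [0, 0, 0]]]}}

```text
time: 21.5
tool_pos: [0.4595, 0.3097, 0.1027]
tool_rot: [[0.977, 0.212, -0.0], [0.212, -0.977, 0.0], [-0.0, -0.0, -1.0]]
ft_force: [0.1, -0.5, 0.2]
width: 0.0853
```

Run:
```python
from h import *
show(); to([0.4592,0.3091,0.0237],12.2);grab('wrist','w15.png')
```

```text
t 21.5 pos [0.4595 0.3097 0.1027] w 0.08528443647840593 F [ 0.1176 -0.4597  0.2264]
[[ 0.9772  0.2124 -0.0002]
 [ 0.2124 -0.9772  0.0001]
 [-0.0002 -0.0002 -1.    ]]
q [-12.0981  31.8444 -32.4274 109.281   23.3474  45.5046 -45.0213]
total shift(tool) [-0.0004  0.0005  0.079 ] turn [-0.01  0.01  0.06]
```

View pics/w15.png

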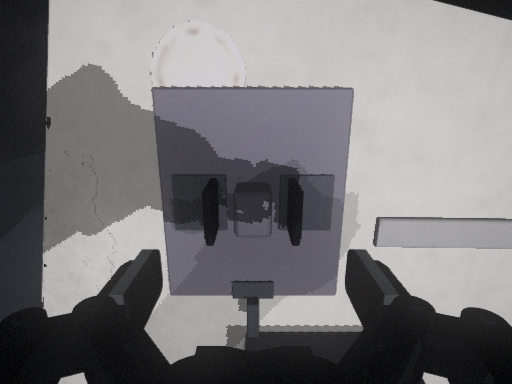

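>>> {"op": "move_arm", "data": {"targets": [[1, [0, 0, 0.045], [0, 0, 0]], [1, [0, 0, 0.033], [0, 0, 0]], [1, [0, 0, 0], [0, 0, 0]], [1, [0, 0, 0], [0, 0, 0]]]}}

```text
time: 22.05
tool_pos: [0.4602, 0.3108, 0.0262]
tool_rot: [[0.977, 0.213, 0.002], [0.213, -0.977, 0.002], [0.003, -0.001, -1.0]]
ft_force: [1.1, -0.6, 0.2]
width: 0.0855
```

>>> {"op": "move_arm", "data": {"targets": [[-0.3, [0, 0, 0], [0, 0, 0]], [-0.3, [0, 0, 0], [0, 0, 0]], [-1, [0, 0, 0], [0, 0, 0]], [-1, [0, 0, 0], [0, 0, 0]], [-1, [0, 0, 0], [0, 0, 0]]]}}

```text
time: 22.68
tool_pos: [0.4591, 0.3104, 0.0265]
tool_rot: [[0.977, 0.213, 0.001], [0.213, -0.977, 0.0], [0.001, 0.0, -1.0]]
ft_force: [-4.3, -1.8, 13.5]
width: 0.0468
```

Run:
```python
from h import *
show()
```

```text
t 22.675 pos [0.4591 0.3104 0.0265] w 0.04683196304830346 F [-4.3195 -1.8337 13.4595]
[[ 0.977   0.2131  0.0013]
 [ 0.2131 -0.977   0.0001]
 [ 0.0013  0.0001 -1.    ]]
q [-15.6639  38.3035 -28.0979 110.9177  28.5937  37.6877 -49.4036]
```

>>> {"op": "move_arm", "data": {"targets": [[-1, [0, 0, -0.03], [0, 0, 0]], [-1, [0, 0, -0.06], [0, 0, 0]], [-1, [0, 0, -0.04], [0, 0, 0]], [-1, [0, 0, 0], [0, 0, 0]]]}}

```text
time: 23.18
tool_pos: [0.4608, 0.3111, 0.1579]
tool_rot: [[0.977, 0.213, 0.006], [0.213, -0.977, 0.003], [0.007, -0.002, -1.0]]
ft_force: [-0.6, -0.5, -3.0]
width: 0.0462
```

Run:
```python
from h import *
show(); to([0.5663,0.1127,0.16],12.3,5)
```

```text
t 23.175 pos [0.4608 0.3111 0.1579] w 0.046209415534177366 F [-0.5872 -0.4518 -2.9889]
[[ 0.9771  0.2128  0.0064]
 [ 0.2128 -0.9771  0.0034]
 [ 0.0069 -0.002  -1.    ]]
q [ -9.7892  27.5724 -35.2176 107.3298  20.2336  50.947  -42.4994]
total shift(tool) [ 0.0609  0.2163 -0.0021] turn [-0.11 -0.4  -0.01]
row [ 0.0122  0.0433 -0.0004] [-0.02 -0.08 -0.  ]
row [ 0.0122  0.0433 -0.0004] [-0.02 -0.08 -0.  ]
row [ 0.0122  0.0433 -0.0004] [-0.02 -0.08 -0.  ]
row [ 0.0122  0.0433 -0.0004] [-0.02 -0.08 -0.  ]
row [ 0.0122  0.0433 -0.0004] [-0.02 -0.08 -0.  ]
```

>>> {"op": "move_arm", "data": {"targets": [[-1, [0.0122, 0.043, 0], [0, 0, 0]], [-1, [0.0122, 0.043, 0], [0, 0, 0]], [-1, [0.0122, 0.043, 0], [0, 0, 0]], [-1, [0.0122, 0.043, 0], [0, 0, 0]], [-1, [0.0122, 0.043, 0], [0, 0, 0]]]}}

```text
time: 23.8
tool_pos: [0.564, 0.1109, 0.1527]
tool_rot: [[0.977, 0.213, -0.002], [0.213, -0.977, -0.001], [-0.002, 0.0, -1.0]]
ft_force: [0.9, -0.1, -2.2]
width: 0.0463
```

>>> {"op": "move_arm", "data": {"targets": [[-1, [0, 0, 0], [0, 0, 0]], [-1, [0, 0, 0], [0, 0, 0]], [-1, [0, 0, 0], [0, 0, 0]]]}}

```text
time: 24.18
tool_pos: [0.5635, 0.1141, 0.1538]
tool_rot: [[0.977, 0.215, -0.001], [0.215, -0.977, 0.0], [-0.001, -0.001, -1.0]]
ft_force: [-0.0, 0.2, -1.7]
width: 0.0464
```

Run:
```python
from h import *
show(); to([0.5663,0.1127,0.0835],12.3); grab('wrist','w16.png'); grab('side','s16.png')
im=cv2.imread('pics/s16.png'); cv2.imwrite('pics/c16.png',cv2.resize(im[170:330,80:240],None,fx=3.7,fy=3.7,interpolation=cv2.INTER_CUBIC))
```

```text
t 24.175 pos [0.5635 0.1141 0.1538] w 0.04643935716701122 F [-0.0302  0.151  -1.7491]
[[ 0.9765  0.2154 -0.0011]
 [ 0.2154 -0.9765  0.0004]
 [-0.001  -0.0006 -1.    ]]
q [ 10.417   29.2394 -32.6753 104.6449  19.5423  51.8441 -18.7601]
total shift(tool) [0.0025 0.0021 0.0703] turn [-0.03  0.06  0.14]
```

View pics/w16.png

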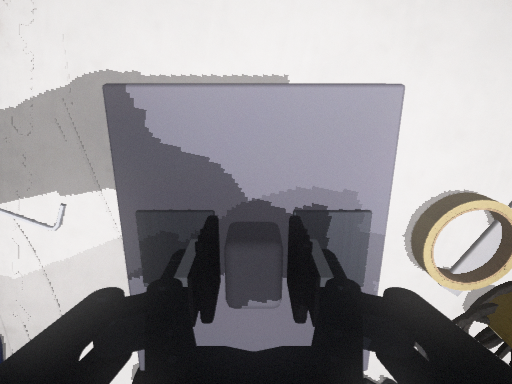

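View pics/c16.png

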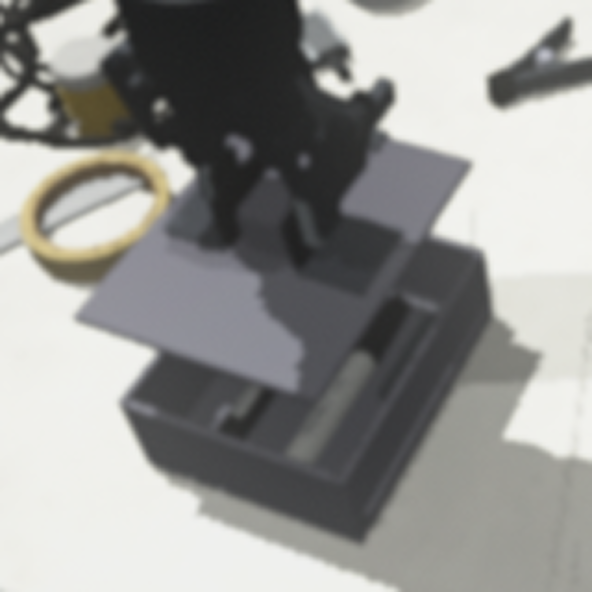

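>>> {"op": "move_arm", "data": {"targets": [[-1, [0.0025, 0.0015, 0.03], [0, 0, 0]], [-1, [0, 0, 0.015], [0, 0, 0]], [-1, [0, 0, 0], [0, 0, 0]], [-1, [0, 0, 0], [0, 0, 0]]]}}

```text
time: 24.78
tool_pos: [0.5676, 0.1124, 0.1099]
tool_rot: [[0.977, 0.214, 0.001], [0.214, -0.977, 0.0], [0.001, -0.0, -1.0]]
ft_force: [-0.0, 0.4, -2.5]
width: 0.0464
```

Run:
```python
from h import *
show(); to([0.5663,0.1127,0.0805],12.25)
```

```text
t 24.775 pos [0.5676 0.1124 0.1099] w 0.04640854598976534 F [-0.0099  0.3927 -2.5183]
[[ 0.9769  0.2136  0.001 ]
 [ 0.2136 -0.9769  0.0004]
 [ 0.0011 -0.0002 -1.    ]]
q [  9.0652  32.7749 -30.8285 105.7895  22.1339  47.4004 -20.6234]
total shift(tool) [-0.0012 -0.0006  0.0294] turn [-0.01 -0.06  0.08]
```

>>> {"op": "move_arm", "data": {"targets": [[-1, [-0.001, -0.0005, 0.01], [0, 0, 0]], [-1, [0, 0, 0.01], [0, 0, 0]], [-1, [0, 0, 0.005], [0, 0, 0]], [-1, [0, 0, 0], [0, 0, 0]]]}}

```text
time: 25.28
tool_pos: [0.5657, 0.112, 0.0836]
tool_rot: [[0.977, 0.213, -0.001], [0.213, -0.977, -0.0], [-0.001, -0.0, -1.0]]
ft_force: [-0.5, 1.3, -2.6]
width: 0.0467
```

>>> {"op": "move_arm", "data": {"targets": [[-1, [0, 0, 0.003], [0, 0, 0]], [-1, [0, 0, 0.002], [0, 0, 0]], [-1, [0, 0, 0], [0, 0, 0]], [-1, [0, 0, 0], [0, 0, 0]]]}}

```text
time: 25.78
tool_pos: [0.5663, 0.1121, 0.0798]
tool_rot: [[0.977, 0.213, 0.001], [0.213, -0.977, -0.0], [0.0, 0.0, -1.0]]
ft_force: [-2.3, -1.3, 4.5]
width: 0.0461
```

Run:
```python
from h import *
show(); grab('wrist','w17.png'); grab('side','s17.png')
im=cv2.imread('pics/s17.png'); cv2.imwrite('pics/c17.png',cv2.resize(im[170:330,80:240],None,fx=3.7,fy=3.7,interpolation=cv2.INTER_CUBIC))
```

```text
t 25.775 pos [0.5663 0.1121 0.0798] w 0.046121697165240304 F [-2.3319 -1.3081  4.4752]
[[ 0.977   0.213   0.0005]
 [ 0.213  -0.977  -0.0002]
 [ 0.0004  0.0003 -1.    ]]
q [  7.9739  35.0702 -29.4568 106.7693  23.8825  44.3264 -22.1032]
```

View pics/c17.png

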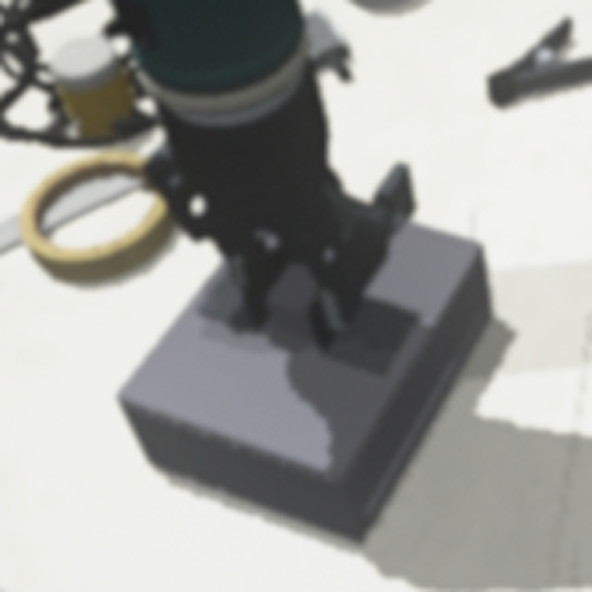

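>>> {"op": "move_arm", "data": {"targets": [[0.2, [0, 0, 0], [0, 0, 0]], [1, [0, 0, 0], [0, 0, 0]], [1, [0, 0, 0], [0, 0, 0]], [1, [0, 0, -0.02], [0, 0, 0]], [1, [0, 0, -0.05], [0, 0, 0]]]}}

```text
time: 26.5
tool_pos: [0.5649, 0.1119, 0.1493]
tool_rot: [[0.977, 0.213, -0.004], [0.213, -0.977, -0.0], [-0.004, -0.001, -1.0]]
ft_force: [1.4, -0.5, 0.8]
width: 0.0855
```

>>> {"op": "move_arm", "data": {"targets": [[1, [0, 0, -0.04], [0, 0, 0]], [1, [0, 0, 0], [0, 0, 0]], [1, [0, 0, 0], [0, 0, 0]]]}}

```text
time: 26.88
tool_pos: [0.5661, 0.1119, 0.1899]
tool_rot: [[0.977, 0.213, 0.001], [0.213, -0.977, -0.0], [0.001, 0.0, -1.0]]
ft_force: [-0.8, 0.6, -1.1]
width: 0.0856
```

Run:
```python
from h import *
show(); grab('wrist','w18.png'); grab('side','s18.png')
im=cv2.imread('pics/s18.png'); cv2.imwrite('pics/c18.png',cv2.resize(im[170:330,80:240],None,fx=3.7,fy=3.7,interpolation=cv2.INTER_CUBIC))
```

```text
t 26.875 pos [0.5661 0.1119 0.1899] w 0.08564444895296343 F [-0.7595  0.5665 -1.0791]
[[ 0.977   0.213   0.0008]
 [ 0.213  -0.977  -0.0003]
 [ 0.0007  0.0005 -1.    ]]
q [ 11.6764  26.8672 -33.887  102.8079  17.8077  55.6659 -17.211 ]
```

View pics/w18.png

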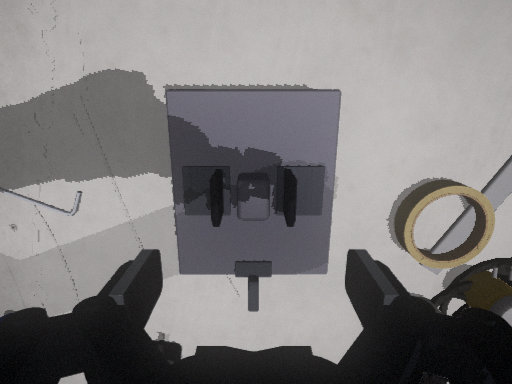

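View pics/c18.png

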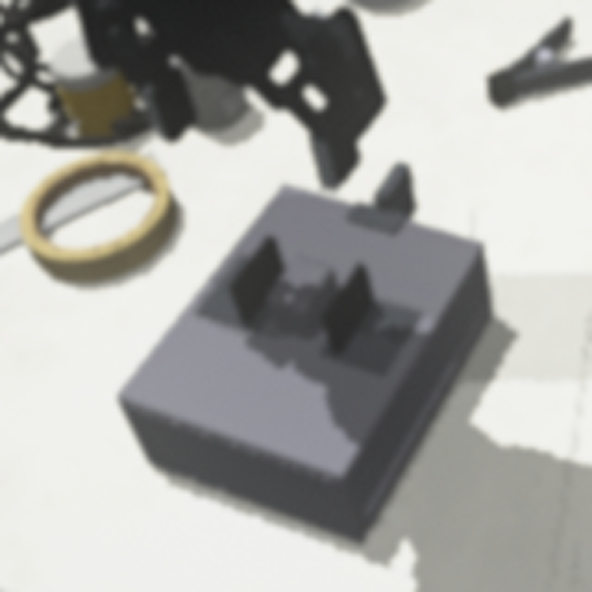

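Run:
```python
from h import *
to([0.605,-0.205,0.18],-22,7); grab('top','t18.png')
im=cv2.imread('pics/t18.png'); cv2.imwrite('pics/c19.png',cv2.resize(im[130:230,200:320],None,fx=6,fy=6,interpolation=cv2.INTER_CUBIC))
```

```text
total shift(tool) [-0.0289  0.318   0.0087] turn [3.00e-02 9.00e-02 3.43e+01]
row [-0.0041  0.0454  0.0012] [0.   0.01 4.9 ]
row [-0.0002  0.0456  0.0012] [0.   0.01 4.9 ]
row [0.0037 0.0455 0.0012] [0.   0.01 4.9 ]
row [0.0075 0.045  0.0012] [0.   0.01 4.9 ]
row [0.0113 0.0442 0.0012] [0.   0.01 4.9 ]
row [0.0151 0.043  0.0012] [0.   0.01 4.9 ]
row [0.0187 0.0416 0.0012] [0.   0.01 4.9 ]
```

View pics/c19.png

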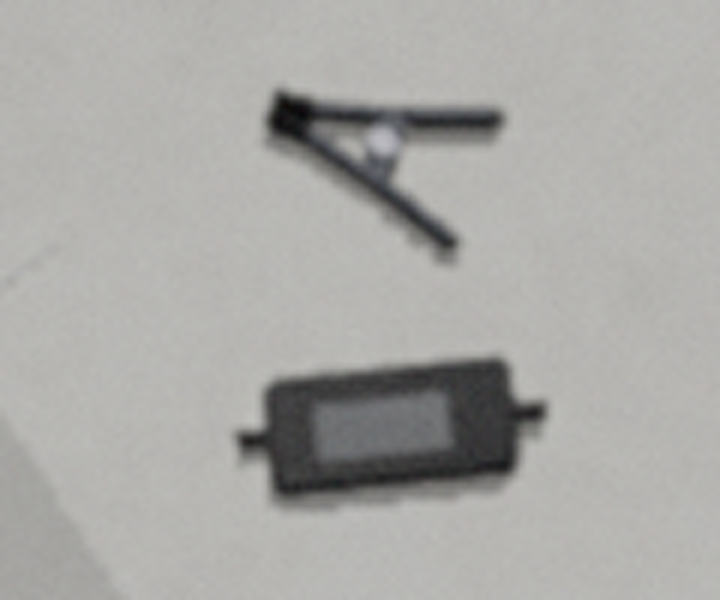

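>>> {"op": "move_arm", "data": {"targets": [[1, [-0.004, 0.0455, 0], [0, 0, 4.9]], [1, [0, 0.0455, 0], [0, 0, 4.9]], [1, [0.0035, 0.0455, 0], [0, 0, 4.9]], [1, [0.0075, 0.045, 0], [0, 0, 4.9]], [1, [0.0115, 0.044, 0], [0, 0, 4.9]]]}}

```text
time: 27.65
tool_pos: [0.5942, -0.1153, 0.1882]
tool_rot: [[0.977, -0.214, -0.002], [-0.214, -0.977, 0.001], [-0.002, -0.0, -1.0]]
ft_force: [0.8, -0.6, 0.6]
width: 0.0853
```

>>> {"op": "move_arm", "data": {"targets": [[0.8, [0.015, 0.043, 0], [0, 0, 4.9]], [0.8, [0.0185, 0.0415, 0], [0, 0, 4.9]], [0.8, [0, 0, 0], [0, 0, 0]], [0.8, [0, 0, 0], [0, 0, 0]], [0.8, [0, 0, 0], [0, 0, 0]]]}}

```text
time: 28.28
tool_pos: [0.6058, -0.2023, 0.1889]
tool_rot: [[0.928, -0.372, -0.001], [-0.372, -0.928, 0.001], [-0.001, -0.001, -1.0]]
ft_force: [0.0, 0.6, -0.5]
width: 0.0768
```

Run:
```python
from h import *
show(); grab('wrist','w20.png')
```

```text
t 28.275 pos [ 0.6058 -0.2023  0.1889] w 0.07683323178836594 F [ 0.0421  0.5723 -0.4984]
[[ 0.9283 -0.3719 -0.0006]
 [-0.3719 -0.9283  0.0011]
 [-0.001  -0.0008 -1.    ]]
q [ 31.2393  30.2783 -21.7017  94.5047  12.6777  57.7066 -16.4213]
```

View pics/w20.png

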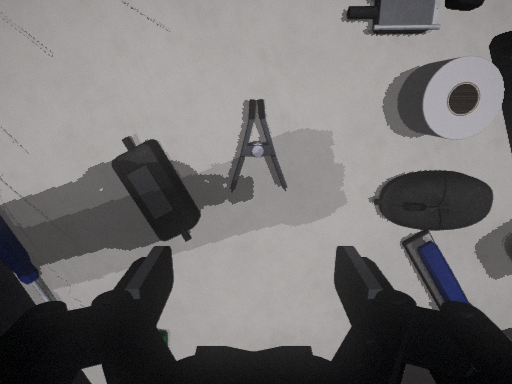

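Run:
```python
from h import *
im=cv2.imread('pics/w20.png'); cv2.imwrite('pics/c20.png',cv2.resize(im[85:205,210:310],None,fx=5,fy=5,interpolation=cv2.INTER_CUBIC))
```

```text
(no output)
```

View pics/c20.png

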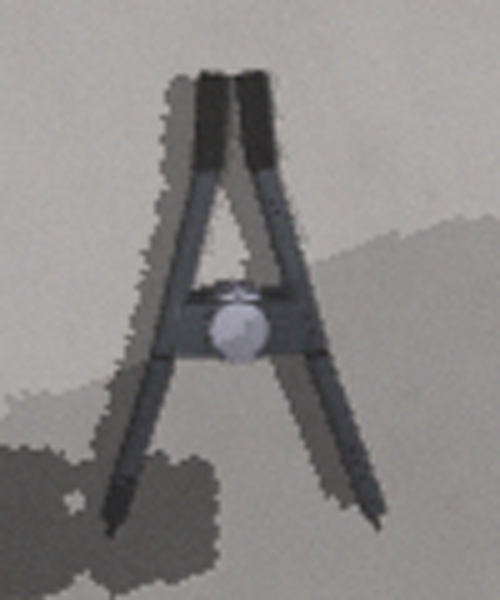

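Run:
```python
from h import *
np.set_printoptions(precision=4,suppress=True)
f=grab('wrist')
P=onplane(f,[[256.8,99.4],[257.8,151.4],[258.7,188],[231,188],[286.4,188]],0.024);print(P)
tip,piv,tm=P[:3]; print('tip-piv',np.linalg.norm(tip-piv),'piv-tail',np.linalg.norm(piv-tm),'len',np.linalg.norm(tip-tm),'spread',np.linalg.norm(P[3]-P[4]))
u=tip-tm;u/=np.linalg.norm(u);yaw=np.degrees(np.arctan2(u[1],u[0]));print('yaw',yaw)
g=piv-u*0.032;g2=tip-u*0.080; print(g,g2)
show();to(np.r_[(g[:2]+g2[:2])/2,0.006],yaw-90)
```

```text
[[ 0.6369 -0.1346  0.024 ]
 [ 0.6197 -0.1805  0.024 ]
 [ 0.6068 -0.2156  0.024 ]
 [ 0.5806 -0.2051  0.024 ]
 [ 0.633  -0.2261  0.024 ]]
tip-piv 0.04898302371671253 piv-tail 0.03741521104515579 len 0.08639793260710824 spread 0.056416681978208545
yaw 69.64607048975203
[ 0.6086 -0.2105  0.024 ] [ 0.609  -0.2096  0.024 ]
t 28.375 pos [ 0.6058 -0.2028  0.1892] w 0.0769016111998437 F [ 0.0662  0.3594 -0.1806]
[[ 0.9281 -0.3724 -0.0002]
 [-0.3724 -0.9281  0.0005]
 [-0.0004 -0.0004 -1.    ]]
q [ 31.2471  30.2582 -21.6691  94.4866  12.6856  57.7108 -16.4182]
total shift(tool) [0.0055 0.0057 0.1832] turn [-0.02  0.02 -1.51]
```

>>> {"op": "move_arm", "data": {"targets": [[0.8, [0.0055, 0.0055, 0.05], [0, 0, -1.5]], [0.8, [0, 0, 0.055], [0, 0, 0]], [0.8, [0, 0, 0.05], [0, 0, 0]], [0.8, [0, 0, 0.02], [0, 0, 0]], [0.8, [0, 0, 0], [0, 0, 0]]], "force": 30}}

```text
time: 29.0
tool_pos: [0.6085, -0.2108, 0.0136]
tool_rot: [[0.937, -0.349, -0.002], [-0.349, -0.937, 0.001], [-0.002, -0.0, -1.0]]
ft_force: [0.4, 0.5, 0.9]
width: 0.0772
```

Run:
```python
from h import *
show(); grab('wrist','w21.png');to([0.6088,-0.21,0.006],-20.4)
```

```text
t 29.0 pos [ 0.6085 -0.2108  0.0136] w 0.07717866529334712 F [0.4    0.5153 0.8521]
[[ 0.937  -0.3494 -0.0016]
 [-0.3494 -0.937   0.0008]
 [-0.0018 -0.0002 -1.    ]]
q [ 28.8488  43.4712 -17.7155  98.3479  18.513   41.1735 -18.8192]
total shift(tool) [-0.0013 -0.0008  0.0093] turn [-0.02 -0.07 -0.06]
```

View pics/w21.png

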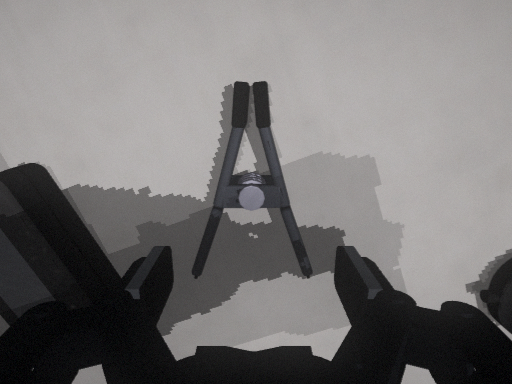

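Run:
```python
from h import *
np.set_printoptions(precision=4,suppress=True)
f=grab('wrist')
P=onplane(f,[[251.5,83],[251.5,198],[252.5,272]],0.024);print(P)
s=st();R=np.array(s['tool_rot']);p=np.array(s['tool_pos']);print((P-p)@R)
```

```text
[[ 0.6379 -0.1351  0.024 ]
 [ 0.6208 -0.1807  0.024 ]
 [ 0.6081 -0.2159  0.024 ]]
[[-0.0009 -0.0812 -0.0078]
 [-0.001  -0.0325 -0.0078]
 [-0.0005  0.0049 -0.0078]]
```

>>> {"op": "move_arm", "data": {"targets": [[0.8, [-0.001, 0, 0.008], [0, 0, 0]], [0.8, [0, 0, 0], [0, 0, 0]], [0, [0, 0, 0], [0, 0, 0]], [-0.4, [0, 0, 0], [0, 0, 0]], [-1, [0, 0, 0], [0, 0, 0]]]}}

```text
time: 29.72
tool_pos: [0.6097, -0.2125, 0.0091]
tool_rot: [[0.937, -0.351, 0.004], [-0.351, -0.937, -0.002], [0.004, 0.001, -1.0]]
ft_force: [-1.1, -2.0, 10.2]
width: 0.0283
```

>>> {"op": "move_arm", "data": {"targets": [[-1, [0, 0, 0], [0, 0, 0]], [-1, [0, 0, 0], [0, 0, 0]], [-1, [0, 0, 0], [0, 0, 0]]]}}

```text
time: 30.1
tool_pos: [0.6098, -0.2125, 0.0091]
tool_rot: [[0.937, -0.35, 0.004], [-0.35, -0.937, -0.002], [0.005, 0.001, -1.0]]
ft_force: [-1.6, -0.6, 12.0]
width: 0.0281
```

Run:
```python
from h import *
show(); grab('wrist','w22.png')
```

```text
t 30.1 pos [ 0.6098 -0.2125  0.0091] w 0.028098016496813892 F [-1.6456 -0.5612 11.9915]
[[ 0.9366 -0.3505  0.004 ]
 [-0.3505 -0.9366 -0.0024]
 [ 0.0046  0.0008 -1.    ]]
q [ 28.7487  43.8126 -17.4659  98.4122  18.8084  40.4024 -19.0454]
```

View pics/w22.png

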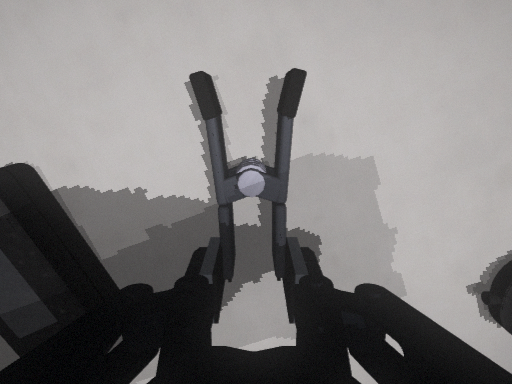

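Run:
```python
from h import *
np.set_printoptions(precision=4,suppress=True)
f=grab('wrist')
P=onplane(f,[[251,183],[202,72],[296,70],[249,71]],0.024)
s=st();R=np.array(s['tool_rot']);p=np.array(s['tool_pos']);print((P-p)@R)
```

```text
[[-0.0004 -0.0411 -0.015 ]
 [-0.0189 -0.0848 -0.0151]
 [ 0.0168 -0.0855 -0.0149]
 [-0.0011 -0.0851 -0.015 ]]
```

>>> {"op": "move_arm", "data": {"targets": [[-1, [0, 0, -0.02], [0, 0, 0]], [-1, [0, 0, -0.04], [0, 0, 0]], [-1, [0, 0, -0.04], [0, 0, 0]], [-1, [0, 0, 0], [0, 0, 0]], [-1, [0, 0, 0], [0, 0, 0]]]}}

```text
time: 30.82
tool_pos: [0.6073, -0.2111, 0.1062]
tool_rot: [[0.937, -0.35, -0.001], [-0.35, -0.937, -0.0], [-0.001, 0.0, -1.0]]
ft_force: [0.0, 0.4, -1.1]
width: 0.0281
```

Run:
```python
from h import *
np.set_printoptions(precision=4,suppress=True)
show(); f=grab('wrist','w23.png'); grab('side','s23.png')
im=cv2.imread('pics/s23.png'); cv2.imwrite('pics/c23.png',cv2.resize(im[100:250,140:320],None,fx=4,fy=4,interpolation=cv2.INTER_CUBIC))
a=np.radians(12.2);R=np.array([[np.cos(a),-np.sin(a)],[np.sin(a),np.cos(a)]])
for y in(-.260,-.23,-.175): print(y,R@[0,y]+[0.567,0.111])
```

```text
t 30.825 pos [ 0.6073 -0.2111  0.1062] w 0.02811806015496176 F [ 0.0253  0.361  -1.1146]
[[ 0.9367 -0.3502 -0.0006]
 [-0.3502 -0.9367 -0.0001]
 [-0.0006  0.0003 -1.    ]]
q [ 30.7897  36.1913 -20.3138  96.9572  15.612   49.6876 -16.5957]
-0.26 [ 0.6219 -0.1431]
-0.23 [ 0.6156 -0.1138]
-0.175 [ 0.604 -0.06 ]
```

View pics/w23.png

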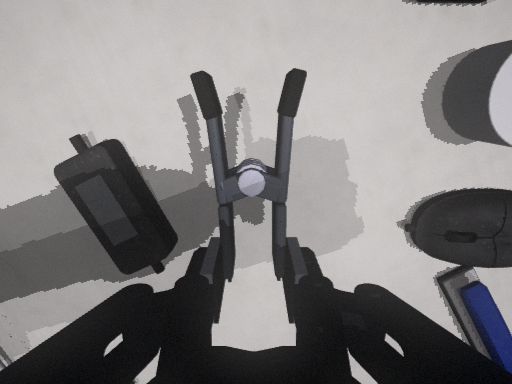

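View pics/c23.png

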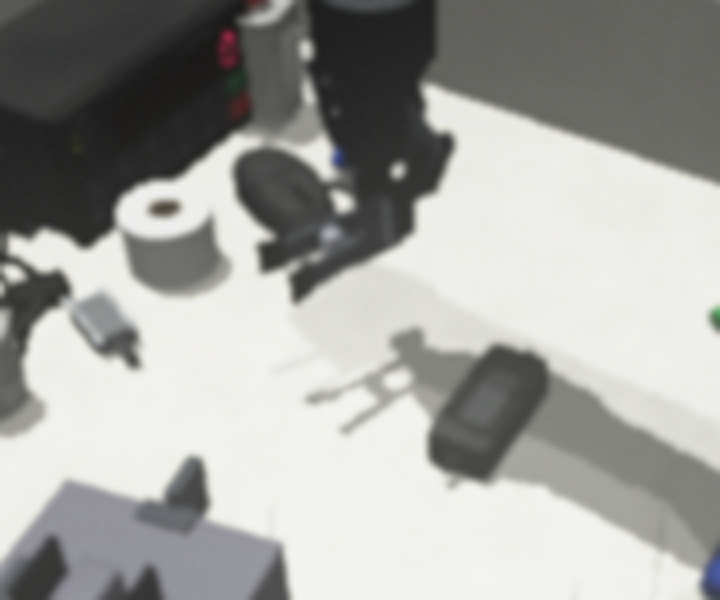

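Run:
```python
from h import *
a=np.radians(12.2);R=np.array([[np.cos(a),-np.sin(a)],[np.sin(a),np.cos(a)]])
p=R@[0,-.25]+[0.567,0.111]; print(p); to([p[0],p[1],.106],12.2,4)
```

```text
[ 0.6198312  -0.13335397]
total shift(tool) [-0.0149 -0.0772 -0.001 ] turn [-3.000e-02  1.500e-01 -3.269e+01]
row [-0.0037 -0.0193 -0.0002] [-0.01  0.04 -8.17]
row [-0.0009 -0.0196 -0.0002] [-0.01  0.04 -8.17]
row [ 0.0019 -0.0196 -0.0003] [-0.01  0.04 -8.17]
row [ 0.0046 -0.0191 -0.0003] [-0.01  0.04 -8.17]
```

>>> {"op": "move_arm", "data": {"targets": [[-1, [-0.0035, -0.0195, 0], [0, 0, -8.2]], [-1, [-0.001, -0.0195, 0], [0, 0, -8.2]], [-1, [0.002, -0.0195, 0], [0, 0, -8.2]], [-1, [0.0045, -0.019, 0], [0, 0, -8.1]], [-1, [0, 0, 0], [0, 0, 0]]]}}

```text
time: 31.55
tool_pos: [0.6206, -0.1316, 0.105]
tool_rot: [[0.977, 0.213, -0.002], [0.213, -0.977, 0.002], [-0.001, -0.003, -1.0]]
ft_force: [-1.0, -0.1, -0.4]
width: 0.0279
```

>>> {"op": "move_arm", "data": {"targets": [[-1, [0, 0, 0], [0, 0, 0]], [-1, [0, 0, 0], [0, 0, 0]]]}}

```text
time: 31.8
tool_pos: [0.6207, -0.1352, 0.1059]
tool_rot: [[0.978, 0.209, -0.001], [0.209, -0.978, -0.001], [-0.001, 0.001, -1.0]]
ft_force: [-0.2, -0.2, -1.0]
width: 0.0285
```

Run:
```python
from h import *
show(); f=grab('wrist','w24.png'); grab('side','s24.png');to([0.6198,-.1333,.062],12.2)
im=cv2.imread('pics/s24.png'); cv2.imwrite('pics/c24.png',cv2.resize(im[130:280,140:300],None,fx=4,fy=4,interpolation=cv2.INTER_CUBIC))
```

```text
t 31.8 pos [ 0.6207 -0.1352  0.1059] w 0.0285179275602029 F [-0.1929 -0.208  -1.0428]
[[ 0.978   0.2086 -0.0008]
 [ 0.2086 -0.978  -0.0007]
 [-0.0009  0.0005 -1.    ]]
q [ 29.576   37.2638 -28.3072  97.7174  21.866   50.6199   4.1184]
total shift(tool) [-0.0007 -0.0017  0.0441] turn [ 0.03  0.02 -0.11]
```

View pics/w24.png

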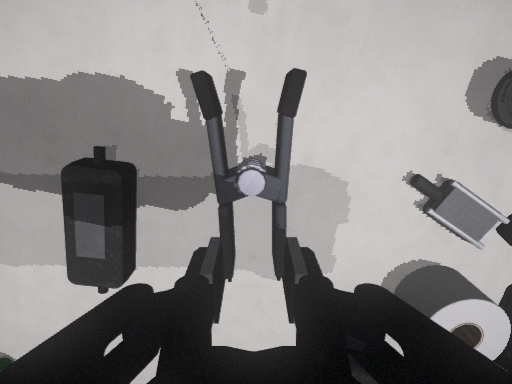

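View pics/c24.png

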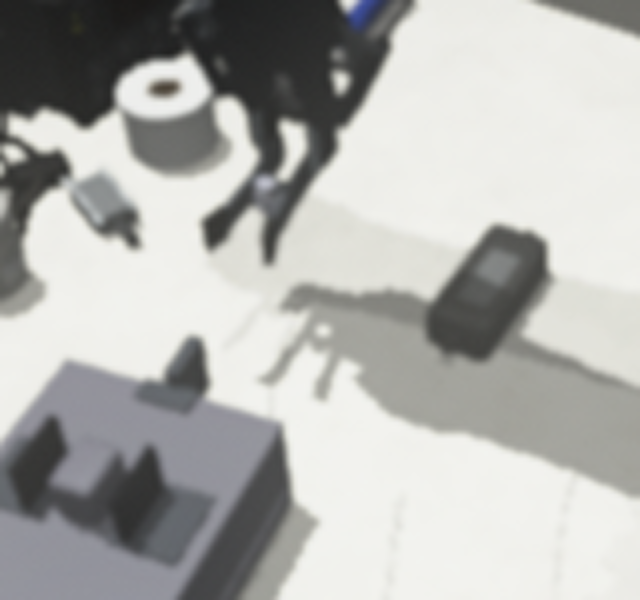

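>>> {"op": "move_arm", "data": {"targets": [[-1, [-0.0005, 0, 0.022], [0, 0, 0]], [-1, [0, 0, 0.022], [0, 0, 0]], [-1, [0, -0.015, 0], [0, 0, 0]], [-1, [0, -0.015, 0], [0, 0, 0]], [-1, [0, 0, 0], [0, 0, 0]]]}}

```text
time: 32.52
tool_pos: [0.6146, -0.1015, 0.0631]
tool_rot: [[0.977, 0.215, 0.001], [0.215, -0.977, 0.001], [0.001, -0.001, -1.0]]
ft_force: [0.6, -0.2, -1.0]
width: 0.0279
```

Run:
```python
from h import *
show(); f=grab('wrist','w25.png'); grab('side','s25.png');to([0.6048,-.0640,.062],12.2)
im=cv2.imread('pics/s25.png'); cv2.imwrite('pics/c25.png',cv2.resize(im[130:280,140:300],None,fx=4,fy=4,interpolation=cv2.INTER_CUBIC))
```

```text
t 32.525 pos [ 0.6146 -0.1015  0.0631] w 0.027853419940537676 F [ 0.6316 -0.1966 -0.9794]
[[ 0.9765  0.2153  0.001 ]
 [ 0.2153 -0.9765  0.001 ]
 [ 0.0012 -0.0008 -1.    ]]
q [ 26.0693  39.5076 -27.0817 100.6187  23.8248  45.5902  -0.1807]
total shift(tool) [-0.0013 -0.0414  0.001 ] turn [ 0.05 -0.07  0.07]
```

View pics/w25.png

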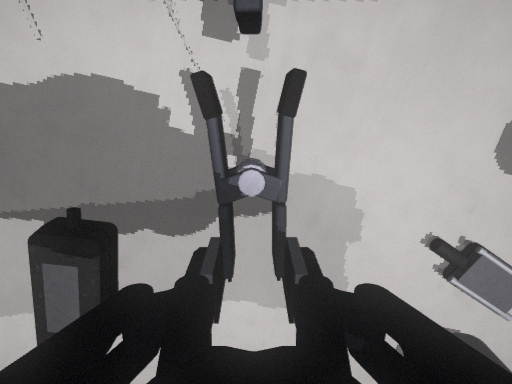

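View pics/c25.png

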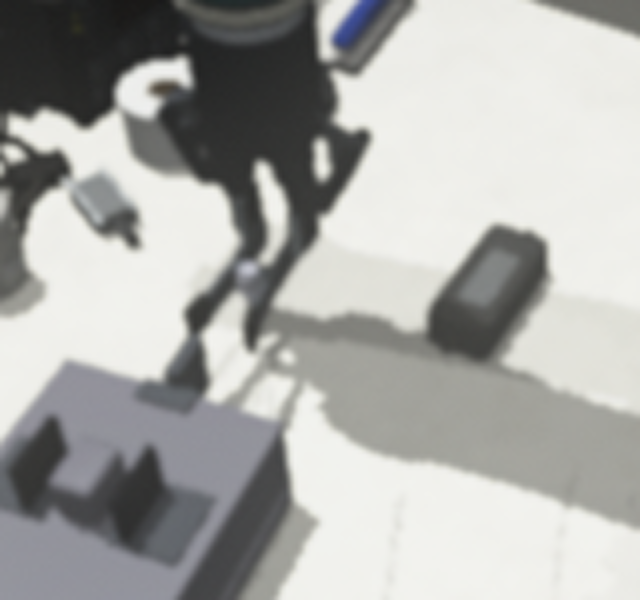

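Run:
```python
from h import *
np.set_printoptions(precision=4,suppress=True)
f=grab('wrist')
im=f['pixels'][:,:,::-1]; cv2.imwrite('pics/c26.png',cv2.resize(im[0:90,180:320],None,fx=5,fy=5,interpolation=cv2.INTER_CUBIC))
s=st();R=np.array(s['tool_rot']);p=np.array(s['tool_pos']);
for z in(.084,.041):
  P=onplane(f,[[236,26],[262,26],[249,33]],z);print(P,(P-p)@R)
print(proj(f,np.array([[0.567+.114*.2113,.111-.114*.9774,.084]])))
```

```text
[[ 0.5887 -0.0087  0.084 ]
 [ 0.5976 -0.0067  0.084 ]
 [ 0.5936 -0.0099  0.084 ]] [[-0.0051 -0.0995 -0.0212]
 [ 0.004  -0.0995 -0.0211]
 [-0.0006 -0.0973 -0.0212]]
[[ 0.5849 -0.0008  0.041 ]
 [ 0.5968  0.0018  0.041 ]
 [ 0.5915 -0.0024  0.041 ]] [[-0.0073 -0.1081  0.0218]
 [ 0.005  -0.1081  0.0218]
 [-0.0011 -0.1051  0.0218]]
[[247.534   1.432]]
```

View pics/c26.png

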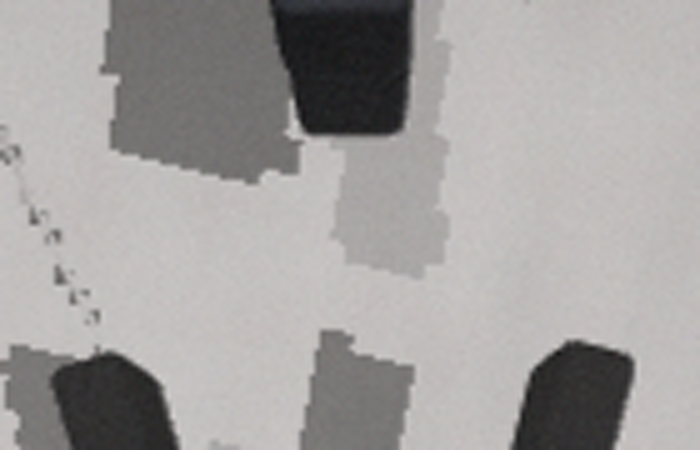

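>>> {"op": "move_arm", "data": {"targets": [[-1, [0, -0.012, 0], [0, 0, 0]], [-1, [0, -0.012, 0], [0, 0, 0]], [-1, [0, -0.01, 0.001], [0, 0, 0]], [-1, [0, -0.008, 0], [0, 0, 0]], [-1, [0, 0, 0], [0, 0, 0]]]}}

```text
time: 33.3
tool_pos: [0.6053, -0.0624, 0.0613]
tool_rot: [[0.977, 0.213, -0.0], [0.213, -0.977, 0.0], [-0.0, -0.0, -1.0]]
ft_force: [0.0, -0.3, -1.1]
width: 0.0282
```

Run:
```python
from h import *
show(); f=grab('wrist','w27.png'); grab('side','s27.png');to([0.6048,-.0640,.062],12.2)
im=cv2.imread('pics/s27.png'); cv2.imwrite('pics/c27.png',cv2.resize(im[130:280,140:300],None,fx=4,fy=4,interpolation=cv2.INTER_CUBIC))
```

```text
t 33.3 pos [ 0.6053 -0.0624  0.0613] w 0.0282016808783297 F [ 0.0359 -0.3323 -1.1311]
[[ 0.9771  0.2129 -0.0001]
 [ 0.2129 -0.9771  0.0002]
 [-0.     -0.0003 -1.    ]]
q [ 22.8083  38.5911 -27.0992 102.7238  23.9149  44.4559  -4.2645]
total shift(tool) [-0.0007  0.0001 -0.0007] turn [ 0.02  0.   -0.  ]
```

View pics/w27.png

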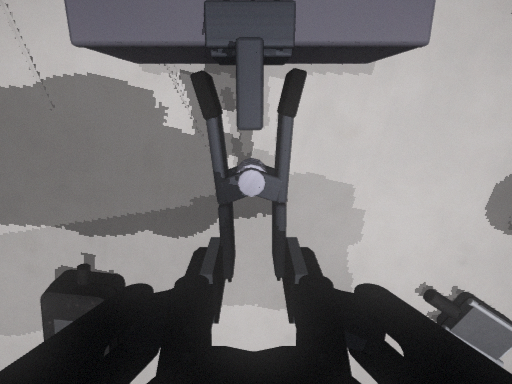

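View pics/c27.png

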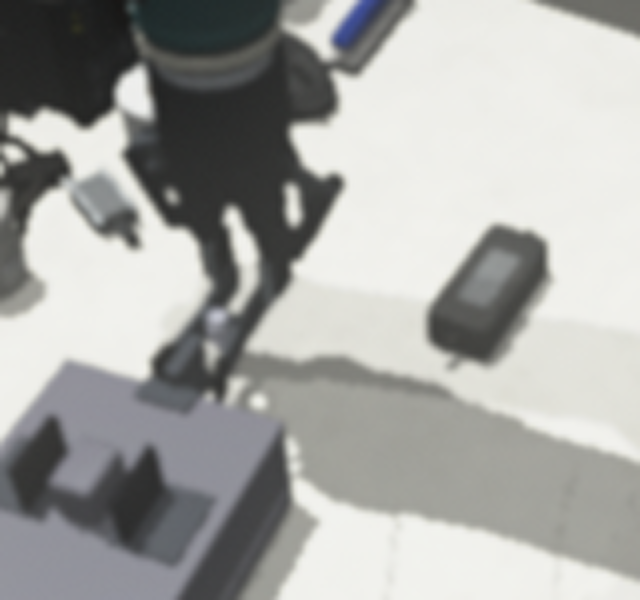

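>>> {"op": "move_arm", "data": {"targets": [[-0.2, [0, 0, 0], [0, 0, 0]], [0, [0, 0, 0], [0, 0, 0]], [0.3, [0, 0, 0], [0, 0, 0]], [0.8, [0, 0, 0], [0, 0, 0]], [0.8, [0, 0, 0], [0, 0, 0]]]}}

```text
time: 34.02
tool_pos: [0.6055, -0.0636, 0.0613]
tool_rot: [[0.977, 0.211, 0.0], [0.211, -0.977, -0.0], [0.0, 0.0, -1.0]]
ft_force: [-0.8, 0.9, 0.3]
width: 0.0764
```

Run:
```python
from h import *
show(); f=grab('wrist','w28.png'); grab('side','s28.png')
im=cv2.imread('pics/s28.png'); cv2.imwrite('pics/c28.png',cv2.resize(im[130:280,140:300],None,fx=4,fy=4,interpolation=cv2.INTER_CUBIC))
```

```text
t 34.025 pos [ 0.6055 -0.0636  0.0613] w 0.07642619628729594 F [-0.8278  0.8845  0.31  ]
[[ 0.9774  0.2113  0.0001]
 [ 0.2113 -0.9774 -0.    ]
 [ 0.0001  0.0001 -1.    ]]
q [ 22.882   38.5972 -27.0712 102.6937  23.9162  44.4595  -4.2539]
```

View pics/w28.png

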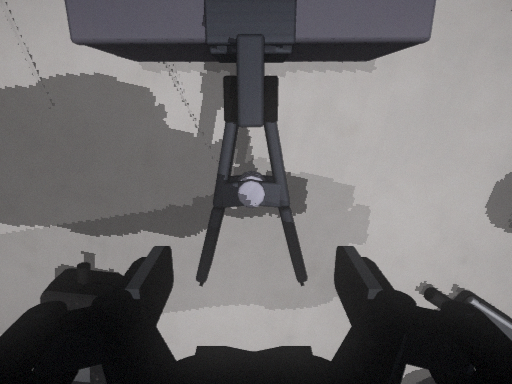

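View pics/c28.png

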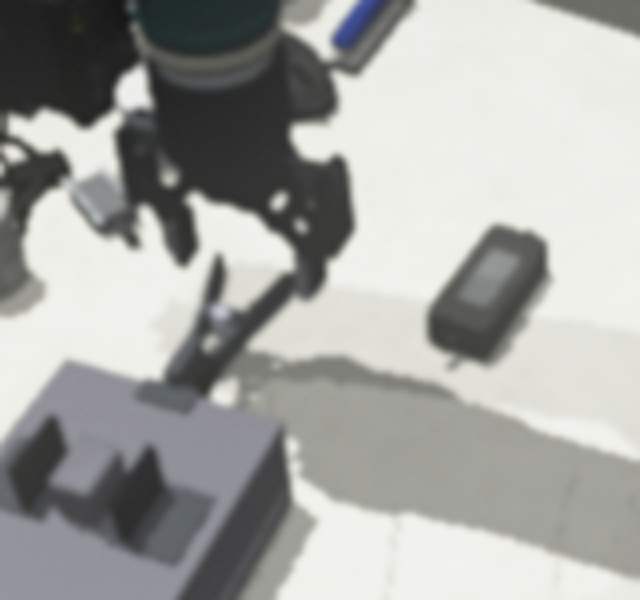

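Clamped, symmetrically astride the tab. Now I retreat upward and away.

>>> {"op": "move_arm", "data": {"targets": [[1, [0, 0.003, -0.03], [0, 0, 0]], [1, [0, 0.01, -0.05], [0, 0, 0]], [1, [0, 0.03, -0.05], [0, 0, 0]], [1, [0, 0.05, -0.02], [0, 0, 0]], [1, [0, 0, 0], [0, 0, 0]]]}}

```text
time: 34.75
tool_pos: [0.6261, -0.1605, 0.2132]
tool_rot: [[0.979, 0.204, 0.004], [0.204, -0.979, -0.004], [0.003, 0.004, -1.0]]
ft_force: [-0.5, 0.1, -0.5]
width: 0.0857
```

Run:
```python
from h import *
np.set_printoptions(precision=4,suppress=True)
show(); f=grab('wrist','w29.png'); s=grab('side','s29.png'); t=grab('top','t29.png')
im=cv2.imread('pics/s29.png'); cv2.imwrite('pics/c29.png',cv2.resize(im[160:320,90:250],None,fx=3.7,fy=3.7,interpolation=cv2.INTER_CUBIC))
```

```text
t 34.75 pos [ 0.6261 -0.1605  0.2132] w 0.08569394950867927 F [-0.4831  0.0676 -0.51  ]
[[ 0.979   0.2038  0.0037]
 [ 0.2038 -0.979  -0.0038]
 [ 0.0028  0.0045 -1.    ]]
q [ 33.0255  31.1138 -30.5309  91.9944  17.6082  61.4634   9.435 ]
```

View pics/w29.png

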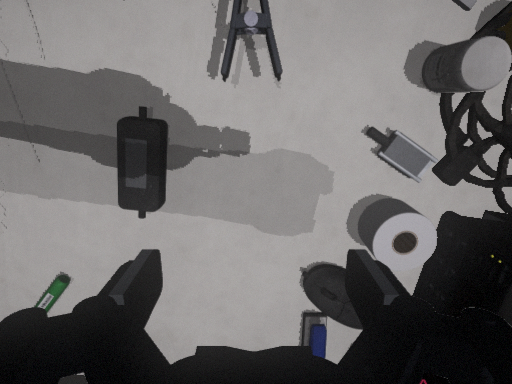

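View pics/c29.png

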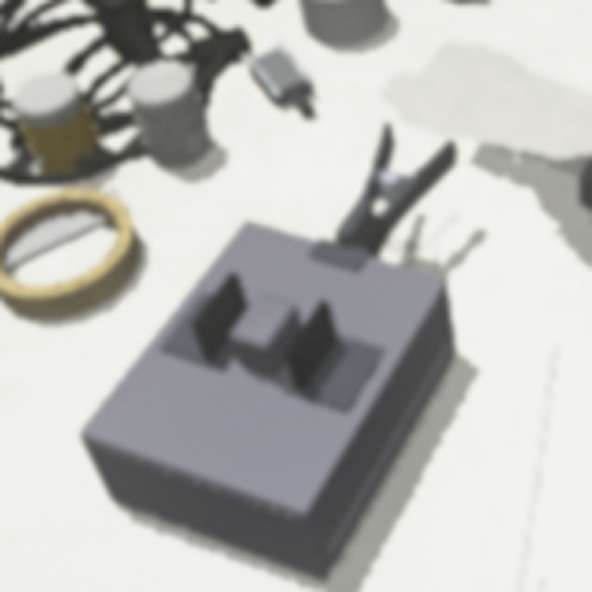

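View pics/t29.png

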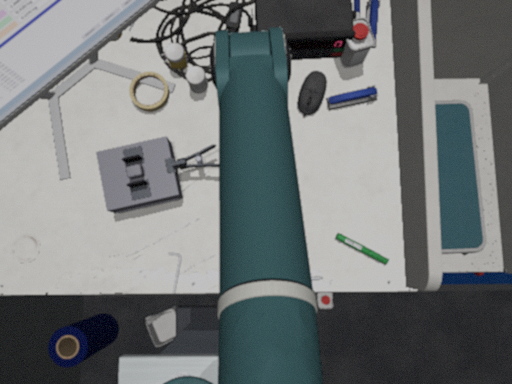

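Run:
```python
import cv2
for n,(a,b,c,d) in {'t29':(135,190,155,225),'s29':(185,245,170,230)}.items():
    im=cv2.imread(f'pics/{n}.png'); cv2.imwrite(f'pics/z{n}.png',cv2.resize(im[a:b,c:d],None,fx=10,fy=10,interpolation=cv2.INTER_CUBIC))
```

```text
(no output)
```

View pics/zt29.png

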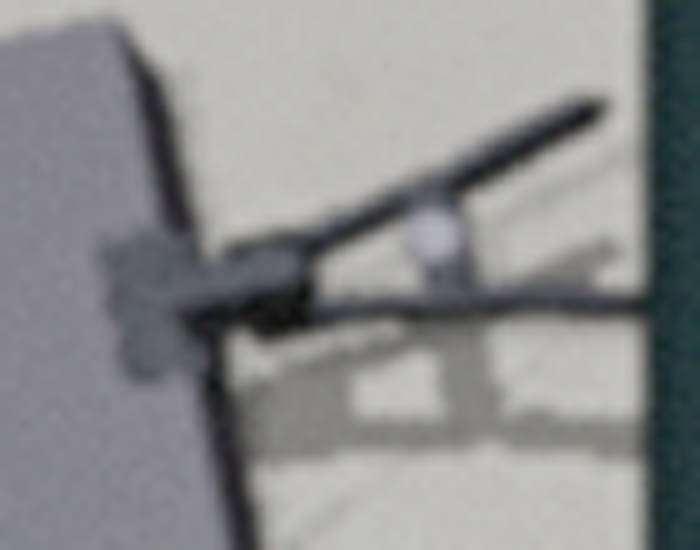

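View pics/zs29.png

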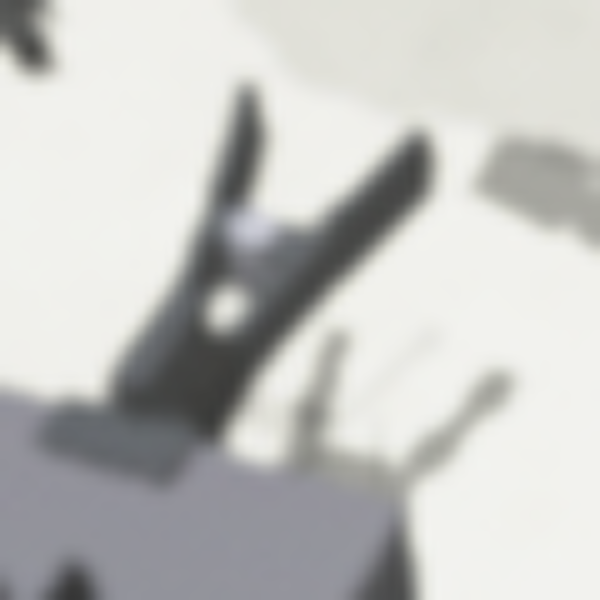

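Run:
```python
from h import *
np.set_printoptions(precision=4,suppress=True)
t=grab('top');s=grab('side')
def tri(a,b):
    A=[f['K']@np.c_[f['R'],f['t']] for f in(t,s)]
    X=cv2.triangulatePoints(A[0],A[1],np.array(a,float).reshape(2,1),np.array(b,float).reshape(2,1)).ravel();X=X[:3]/X[3]
    return X,np.linalg.norm(proj(t,X)-a),np.linalg.norm(proj(s,X)-b)
a=np.radians(12.2);R=np.array([[np.cos(a),-np.sin(a)],[np.sin(a),np.cos(a)]])
for n,p,q in [('pivot',[43.5,23.3],[25,22.8]),('farTailTop',[60.2,10],[24.7,8.6])]:
    X,e1,e2=tri(np.array(p)+[155,135]-.4,np.array(q)+[170,185]-.4); print(n,X,e1,e2,'case',(X[:2]-[.567,.111])@R)
```

```text
pivot [ 0.5996 -0.0284  0.0734] 0.017210384131441023 0.027897051350691364 case [ 0.0024 -0.1431]
farTailTop [ 0.6308 -0.0661  0.0736] 0.35384347573464786 0.551396177777239 case [ 0.025  -0.1865]
```

Run:
```python
from h import *
np.set_printoptions(precision=4,suppress=True)
t=grab('top');s=grab('side')
A=[f['K']@np.c_[f['R'],f['t']] for f in(t,s)]
# lid corners: top from c4, side from c29
T=np.array([[85,158],[435,85],[497,378],[140,452]])/5.+[80,120]
S=np.array([[82,436],[246,224],[445,282],[303,515]])/3.7+[90,160]
# c4 TL=(+x,+y) ; order: (+x+y),(+x-y),(-x-y),(-x+y)
X=cv2.triangulatePoints(A[0],A[1],T.T,S.T);X=(X[:3]/X[3]).T;print(X)
im=cv2.imread('pics/t29.png'); cv2.imwrite('pics/c30.png',cv2.resize(im[120:230,80:220],None,fx=5,fy=5,interpolation=cv2.INTER_CUBIC))
```

```text
[[0.6187 0.206  0.0638]
 [0.6523 0.0455 0.0641]
 [0.5156 0.0153 0.0658]
 [0.4828 0.1761 0.0655]]
```

View pics/c30.png

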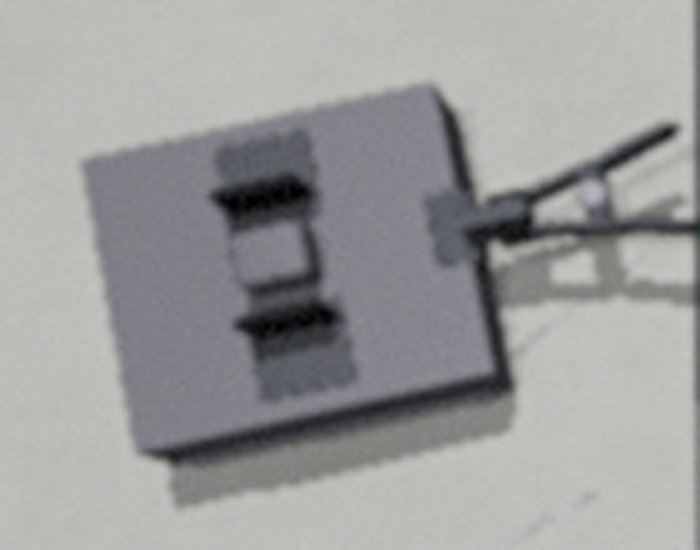

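Run:
```python
from h import *
show(); print(workorder.finish_job())
```

```text
t 35.1 pos [ 0.6248 -0.1529  0.2107] w 0.08530723678498262 F [-0.4624  0.0972 -0.2283]
[[ 0.9769  0.2135 -0.0011]
 [ 0.2135 -0.9769  0.0007]
 [-0.0009 -0.0009 -1.    ]]
q [ 32.7001  31.2003 -30.7928  92.3046  17.537   61.4376   9.4079]
the job is handed in; nothing more can be done
None
```

The job is done and was handed in at 35.1 s; the system gave no verdict.

- **Lid off:** I pinched the two buttons, lifted the lid off and set it flat on the worktop to the left of the case.
- **Pens:** I put in the two marker pens that were out, the white one with a black cap and the black one. I saw no red or blue pen, and I left the green look-alike, the adapter and everything else alone.
- **Lid back on:** I lowered the lid back the same way round with the buttons held in, then let them spring out.
- **Clamp:** I clipped it on the tab, jaws astride it, and backed the arm away.

**Last checks:**
- **Pens:** the wrist picture taken before closing showed both pens lying inside.
- **Lid:** its corners in the top view matched the starting picture. The buttons measured about 65 mm over their outer faces (64 when fully out), so both looked sprung home.
- **Clamp along the tab:** it looked centred on the tab and level. I worked out the mouth from the pivot; it sits about 5 mm short of the target along the tab (limit 14).
- **Clamp height (measurements disagreed):** the top and side views put it at about 61 mm. The same method read the lid top about 6 mm low (65 against 71), so the corrected height is about 67 mm against the 65 mm target (limit 9).
- **Clamp across the tab:** the same two views showed the pivot about 2 mm off the centreline (limit 8), within calibration error.

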